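# Stand the lot flag in its foot and hold the spring clip open over its card

### The arm

A 7-joint arm with a two-finger parallel gripper is mounted at the origin on the work surface. World frame = base frame: x ahead of the robot, y to its left, z up, the work surface at z = 0. Lengths are in m, angles in rad, forces in N, time in s.
With the tool pointing down it reaches from about 0.425 to 0.975 m from the base axis. Payload 16.7 kg.
Tool frame: the origin (TCP) lies on the centre line of the jaws, within the pads' length; the fingertips stand robot.nose_length ahead of it and the grasp point (between the pads) lies 2 mm behind it (robot.nose_length is the distance from the TCP to the fingertips, in m); y points along the fingers, z is the direction in which the jaws open and shut, and the axes are right-handed (so a half turn about y gives the same grasp; the last joint's range is limited). The gripper opens to 85 mm and grips with 20 to 120 N. Pads are 22 mm wide; open, the fingers measure 114 mm over their backs; the gripper's body (76 mm by 85 mm) begins 54 mm behind the grasp point. The pads swing forward as they close: fully open they stand 13 mm farther back than shut.
Start: joints at [1.139, 0.426, 0.074, 1.606, -0.034, 1.111, -0.067], TCP at [0.188, -0.648, 0.248] pointing down, gripper open.
Joint ranges: [-2.85, 2.85], [-0.5, 2.14], [-1.23, 1.37], [0.21, 2.46], [-1.02, 4.16], [0.16, 2.05], [-2.73, 2.73]. Speed limits (rad/s): [1.89, 1.89, 2.39, 2.39, 3.01, 3.01, 3.01].

### API

Orientations are given as a unit quaternion [w, x, y, z].
In Python, from rig import robot gives the robot as it stands.
- The arm moves only by the tool arm_command, never from a script. Its argument "increments" is a list of rows, each an object of numbers: "tx", "ty", "tz": the shift along the tool's x, y, z in m; "spin": the turn about the tool's y in rad. In form: [{"tx": .., "ty": .., "tz": .., "spin": ..}, ...]. A call has 1 to 8 rows; each row shifts and turns the commanded pose from where the row before left it, along the tool's axes as they then stand; what a row does not reach is not made up. A row lasts 1/12 s, in which the tool goes at most 41.7 mm and 7.16 degrees, less where a joint would pass 70% of its speed; a pose out of reach is approached as far as the arm can. A call is refused whole if a number of a shift passes 0.0417 or a number of a turn 0.125, either way. A call with a gripper value outside its range is refused whole. "fingers" is the finger opening in m, from 0 to 0.0854, set as the call begins (left out, the last holds). The fingers move at their own pace and stop on an object; the grip force is fixed at half the most. Time passes only in rows, so rows that do not move let the fingers close. It gives the time, the measured TCP pose, the force and the opening at its end, in the units of the state.
- robot.get_state(): the state, without advancing time (a new reading comes with each control period).
- robot.grab_frame(name): name is "side" or "top" or "wrist"; returns the picture (420x560x3 uint8, red, green, blue); there is no depth.
- robot.get_calibration(name): a dict with "fov_y" (degrees; the focal length in pixels is half the picture's height over the tangent of half this angle, whatever the lens; pixels are square), "cx", "cy" (the principal point, pixels), "rvec" (rotation vector, rad) and "tvec" (3), from world to camera coordinates, as OpenCV has them; the wrist camera has in their place "T_tool_cam" (4x4, takes a point from camera to tool coordinates, whose origin is the TCP and whose axes are the tool frame's). Camera axes: x right, y down, z forward; pixel columns grow to the right and rows downward; lengths in m; the calibration is good to about 2 mm. A picture is of the moment at which its call begins: read the wrist's pose just before it. get_calibration takes no time and is no camera call.
- robot.job_done(): hands the job in, once; it reports no verdict.
Trained networks look in the newest picture that a camera, given by its name, has taken for a name from the list of things; names that differ only in an ending like _2 or _b are one class to them, and where a whole thing is asked for, a point or a joint stands for the part that bears it (a point fixed in the world has none). Each returns a list of dicts, best first, with "conf" (0 to 1); they miss things now and then, are a little off and sometimes report something else, mostly with a low value. They report only what shows in the picture. A call takes as long as a camera call.
- robot.silhouettes(label, camera): "pixels" (420x560 bool, what is visible of it) and "pixel" ([column, row] in pixels, amid what is visible of it).
The state is a dict: "clock": time; "joint_positions": joint angles; "joint_velocities": joint speeds; "tau": joint torques, N m; "eef_pos": TCP position; "eef_rot": TCP orientation; "ft_force": force on the tool from outside, world axes, zero at the start; "moment": the same for the moment, N m; "opening": finger opening in m.
Only numpy, scipy, OpenCV 4.12 (cv2) and the standard library are available. Lean on these libraries where they do the work, as an engineer would, in place of code of your own. Each camera call takes 0.05 s, during which the arm holds its last target.

### The job

Take the tall lot flag (the one with the wide card) out of the wooden rack and stand it, all the way down, in the hole of the iron foot; let go of it. Then take the spring clip off the front wall of the ticket box, squeeze its handles so that the jaws gape wide, and lower the open jaws over the top edge of that card, one jaw clear on each side and the clip touching neither card nor stick, ready for the clerk to slip a ticket in. Finish still holding the clip gaping there, and leave everything else on the table where it is.

Things in the scene. Friction and masses are not known exactly. Their poses are not given: they have to be found in the camera images.
- flag_grip (a point): Tall lot flag: upright wooden stick, 12 mm diameter, 210 mm long, with a stiff white card on one side like a flag; 50 g. Point on the stick's axis, 20 mm below its top, 190 mm above its lower end; the stick is bare for 45 mm above the card. z up, x from stick along card, y the card's normal. At first it stands 35 mm deep in the rack's hole farther from the robot, the card pointing away from the robot.
- flag_end (a point): Lower end of the tall flag's stick, on its axis. Same axes. The stick stands loosely and leans, card side down: up to 0.05 rad in the rack, 0.07 rad in the foot.
- card_top (a point): Middle of the top edge of the tall flag's card (101 mm wide, 60 mm high, 3 mm thick), 56 mm from the stick's axis along x and 165 mm above the stick's lower end. Same axes: x along the edge (card from -50 to +50 mm, stick at -56), y the card's normal (faces at +-1.5 mm), z up.
- foot_hole (a point): Iron foot: dark disc, 100 mm diameter, 12 mm thick, with a square boss (34 mm wide, 40 mm high) on it. Point at the middle of the boss's mouth, 52 mm above the table: upright round hole, 14 mm across, 3 mm chamfer, 40 mm deep, so a stick fully down ends 12 mm above the table. Fixed. z up.
- front_wall_top (a point): Plywood ticket box, open at the top, 140 mm long, 90 wide, 80 high, 4 mm walls, tickets up to 80 mm high in its rear half; fixed. Point at the middle of the top edge of its front wall (towards the robot), 80 mm above the table; x square to the wall, into the box, y along the wall, z up.
- clip_pivot (a point): Steel spring clip, two sprung halves on a pin, 24 mm wide, 95 mm tall, 55 g; at first upright, biting the box's front wall, handles up. Point on the pin. x along the pin (and wall), z up, y from half b to half a. Handles: a V rising 57 mm from the pin, 41 mm over their outsides at 35 mm up, 54 mm at the ends. Axes are half a's: it leans half the clip_jaw angle when squeezed evenly.
- clip_jaw (a joint): Angle between the clip's halves, rad: 0 biting the 4 mm wall, grows as the jaws open, 0.5 at the stop (jaw tips 22 mm apart, handles parallel, 24 mm over their outsides). Press both handles together along y, best 35 mm above the pin, fingertips not below it. Spring 0.4 N m/rad, slack at -0.3: about 9 N per handle there when fully open.
- jaw_a (a point): Inner face of the clip's jaw a, 36 mm below the pin, 2 mm above the jaw's tip. An edge can go 34 mm up between the jaws from their tips before it meets the pin.
- jaw_b (a point): Inner face of the clip's jaw b, 36 mm below the pin, 2 mm above the jaw's tip.
- rack: Low wooden flag rack, 140 x 50 x 45 mm, with two round holes (13 mm, 35 mm deep) 40 mm before and behind its middle along its length; it does not move. Origin at the centre of its underside, x along its length towards the tall flag's hole.
- small_flag: Short lot flag (stick 12 mm by 150 mm, card 61 x 45 mm) standing in the other hole of the rack, to be left alone. Origin at the stick's lower end.
- screwdriver: Screwdriver lying on the table, 190 mm long, to be left alone.
- padlock: Brass padlock lying on the table, 70 x 22 x 34 mm, to be left alone.
- whetstone: Grey whetstone, 150 x 50 x 24 mm, to be left alone.
- block_plane: Wooden hand plane, 160 x 48 mm and 90 mm high, to be left alone.
- dish: Small blue dish, 110 mm across, 18 mm high, to be left alone.
- tin: Steel tin, 60 mm across, 75 mm high, to be left alone.

How it is judged:
By the outcome, as a careful person would: the job done as asked, in the order asked, and still so for the second after the job is handed in, while the arm keeps its last pose, push and grip.
It also fails if it takes over 61 s, if anything falls off the work surface, if the arm or the gripper's body presses on something with over 40 N, if the wrist force passes 120 N, or if a joint passes its speed limit or range.

## Working session

There is one attempt and no reset: what is moved stays moved. The work goes in short steps, Python scripts to look and compute and a tool call to move; the robot and the scene stay as the last step left them, time stands still between calls to the robot, and variables do not carry over. Pictures are saved under pics/ and viewed, and the job is handed in when it is done.

Besides the shell and the picture viewer there is one more tool, called after "Call:" in YAML: its name, and indented under it one key for each argument. arm_command: Moves the arm, as the interface text tells. Its arguments: {"type":"object","properties":{"increments":{"type":"array"},"fingers":{"type":"number"}},"required":["increments"]}

```bash
ls; mkdir -p pics
python3 - <<'E'
from rig import robot
import cv2,numpy as np
s=robot.get_state(); print(s); print(robot.nose_length)
for n in ["side","top","wrist"]:
    print(n,robot.get_calibration(n))
    im=robot.grab_frame(n); cv2.imwrite(f"pics/{n}0.png",im[:,:,::-1])
E
```

```text
pics
{'clock': 0.0, 'joint_positions': array([ 1.13853843,  0.4267282 ,  0.07386103,  1.60661065, -0.03409307,
        1.11076279, -0.06710704]), 'joint_velocities': array([-0.00035659,  0.00020264, -0.00154962,  0.00082936,  0.0001626 ,
       -0.00083189, -0.00118911]), 'tau': array([-9.44464555e-04, -9.49831510e+01,  3.76016781e+00, -4.63515258e+01,
        1.92145281e-02,  9.98856820e-03,  2.48539919e-05]), 'eef_pos': array([ 0.18818987, -0.6478447 ,  0.2476118 ]), 'eef_rot': array([ 0.09952355, -0.09971956,  0.70048453, -0.69962311]), 'ft_force': array([-0.24348099, -0.50205792,  0.286475  ]), 'moment': array([0.01268067, 0.0116677 , 0.06260099]), 'opening': 0.08546061680262412}
0.017
side {'fov_y': 52.50025626773213, 'cx': 267.6485878769919, 'cy': 206.22122677631447, 'rvec': array([ 2.20376238, -0.13985404,  0.10005913]), 'tvec': array([-0.49158587,  0.15413598,  1.0023886 ])}
top {'fov_y': 57.11470592019071, 'cx': 285.52789579721224, 'cy': 206.38416931711964, 'rvec': array([ 2.11362398, -2.16321531,  0.18324051]), 'tvec': array([4.93250759e-04, 5.11667657e-01, 9.96448107e-01])}
wrist {'fov_y': 63.855882834581884, 'cx': 277.5941017055875, 'cy': 214.04613599786705, 'T_tool_cam': array([[ 3.86561364e-04,  9.47867895e-01,  3.18663308e-01,
        -8.31913071e-02],
       [-2.85509600e-04, -3.18663214e-01,  9.47867963e-01,
        -1.24741884e-01],
       [ 9.99999885e-01, -4.57390566e-04,  1.47442497e-04,
        -2.90643864e-04],
       [ 0.00000000e+00,  0.00000000e+00,  0.00000000e+00,
         1.00000000e+00]])}
```

View pics/side0.png

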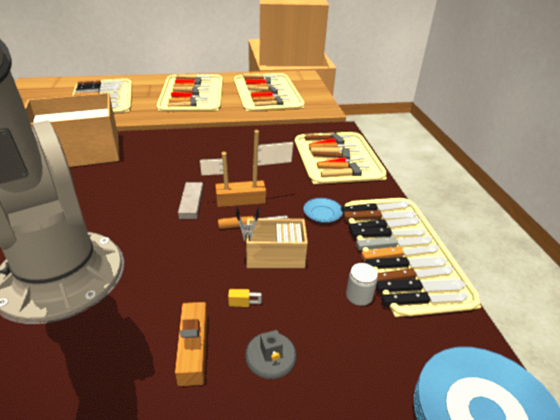

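View pics/top0.png

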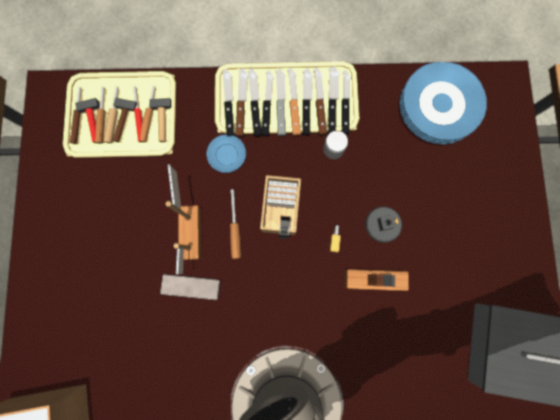

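View pics/wrist0.png

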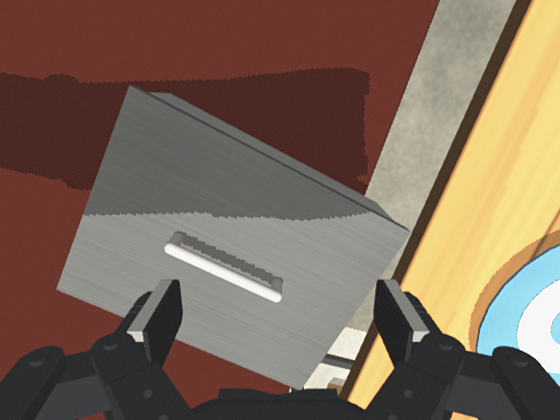

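```bash
cat > h.py <<'E'
from rig import robot
import cv2,numpy as np
from scipy.spatial.transform import Rotation as R
from scipy.optimize import least_squares
def cam(n,st=None):
    c=robot.get_calibration(n); f=210/np.tan(np.radians(c['fov_y'])/2)
    K=np.array([[f,0,c['cx']],[0,f,c['cy']],[0,0,1]])
    if n=='wrist':
        st=st or robot.get_state()
        T=np.eye(4);T[:3,:3]=rot(st['eef_rot']);T[:3,3]=st['eef_pos']
        T=np.linalg.inv(T@c['T_tool_cam']); return K,T[:3,:3],T[:3,3]
    return K,cv2.Rodrigues(c['rvec'])[0],c['tvec']
def rot(q): return R.from_quat([q[1],q[2],q[3],q[0]]).as_matrix()
def proj(C,P):
    K,Rm,t=C; p=(np.atleast_2d(P)@Rm.T+t)@K.T; return p[:,:2]/p[:,2:]
def ray(C,uv):
    K,Rm,t=C; d=Rm.T@np.linalg.inv(K)@np.array([uv[0],uv[1],1.]); return -Rm.T@t,d/np.linalg.norm(d)
def atz(C,uv,z):
    o,d=ray(C,uv); return o+d*(z-o[2])/d[2]
def tri(obs):
    A=np.zeros((3,3));b=np.zeros(3)
    for C,uv in obs:
        o,d=ray(C,uv);M=np.eye(3)-np.outer(d,d);A+=M;b+=M@o
    return np.linalg.solve(A,b)
def crop(im,x0,y0,x1,y1,k,name):
    cv2.imwrite(name,cv2.resize(im[y0:y1,x0:x1,::-1],None,fx=k,fy=k,interpolation=cv2.INTER_CUBIC))
E
python3 - <<'E'
from h import *
S=robot.grab_frame('side');T=robot.grab_frame('top')
crop(S,180,120,310,380,2.3,'pics/s1.png')
crop(T,150,150,420,300,2.9,'pics/t1.png')
for n in ['side','top']:
  for l in ['flag_grip','rack','foot_hole','front_wall_top','clip_pivot','small_flag','jaw_a','card_top','screwdriver']:
    for r in robot.silhouettes(l,n)[:2]:
        m=r['pixels']; ys,xs=np.where(m)
        print(n,l,round(r['conf'],2),np.round(r['pixel'],1),m.sum(),xs.min(),xs.max(),ys.min(),ys.max())
print(robot.get_state()['clock'])
E
```

```text
side flag_grip 0.77 [270.7 155.6] 873 252 291 131 187
side flag_grip 0.4 [190.3 200.6] 673 178 202 183 218
side rack 0.79 [239.5 192.2] 1015 216 264 182 206
side rack 0.6 [277.4 243.3] 2731 247 306 219 267
side foot_hole 0.85 [267.5 354.8] 1897 245 295 331 378
side front_wall_top 0.3 [267.1 356. ] 1954 245 296 331 379
side clip_pivot 0.57 [245.2 227.9] 326 235 258 208 243
side small_flag 0.81 [213.3 166.6] 462 200 227 153 188
side jaw_a 0.69 [249.5 223.2] 90 248 258 211 239
side jaw_a 0.5 [245.9 224.5] 365 235 258 207 244
side card_top 0.91 [269.9 154.1] 913 252 292 131 186
side card_top 0.5 [232.5 225.2] 205 218 247 217 228
side screwdriver 0.61 [229.5 223.1] 200 218 246 218 228
top flag_grip 0.66 [172.3 201.2] 390 166 189 167 218
top flag_grip 0.55 [286.4 221.5] 123 280 290 216 228
top rack 0.65 [283.6 225.4] 219 279 290 216 238
top rack 0.59 [190.9 228.3] 1045 178 201 205 259
top foot_hole 0.82 [385.8 224.4] 1024 366 400 207 243
top foot_hole 0.5 [179.3 257.1] 231 174 190 243 273
top front_wall_top 0.55 [279.4 204.1] 1812 261 300 175 234
top clip_pivot 0.81 [282.9 224.8] 198 279 289 216 238
top small_flag 0.77 [179.5 258.4] 223 175 190 244 273
top jaw_a 0.65 [190.9 285.3] 1120 161 219 275 298
top jaw_a 0.52 [283.7 227.3] 225 279 290 216 238
top card_top 0.56 [173.2 190.9] 470 166 190 165 219
top screwdriver 0.85 [232.6 237.1] 332 230 240 191 257
1.15
```

View pics/s1.png

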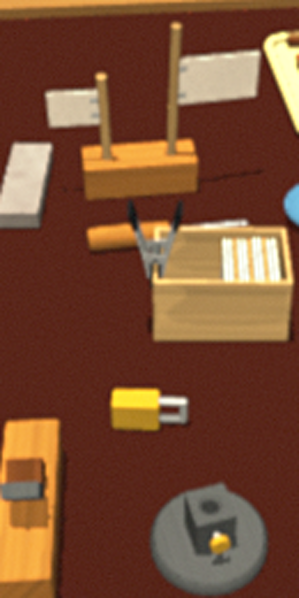

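View pics/t1.png

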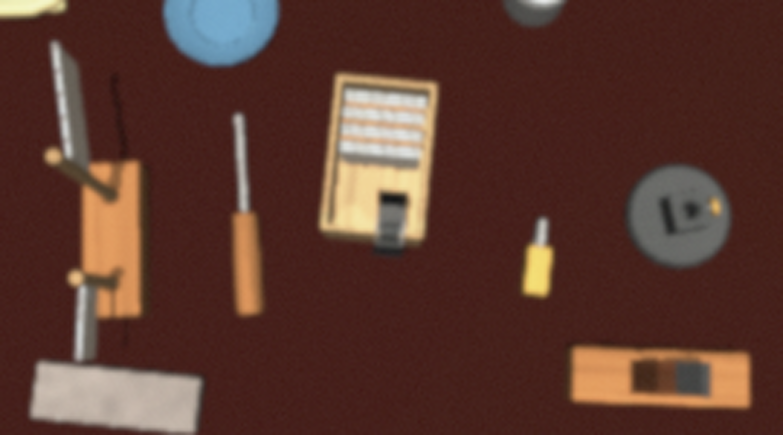

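Run:
```python
from h import *
S,T=cam('side'),cam('top')
s=lambda x,y:(S,(x/2.3+180,y/2.3+120)); t=lambda x,y:(T,(x/2.9+150,y/2.9+150))
def show(n,a,b):
    P=tri([a,b]); print(n,P.round(4),'res',(proj(S,P)[0]-a[1]).round(1),(proj(T,P)[0]-b[1]).round(1))
show('sticktop',s(175,25),t(52,157))
show('stickrack',s(172,153),t(112,195))
show('smalltop',s(101,74),t(76,277))
show('foothole',s(212,506),t(690,210))
show('cardtop far',s(258,53),t(56,42))
show('cardtop near',s(179,60),t(70,150))
show('fw left',s(155,285),t(320,233)) # uncertain
print('foot at z.052',atz(T,t(690,210)[1],.052),atz(S,s(212,506)[1],.052))
print('stick rack z.045',atz(T,t(112,195)[1],.045),atz(S,s(172,153)[1],.045))
for n,p in dict(fl=(320,233),fr=(425,241),bl=(337,73),br=(438,83)).items(): print(n,atz(T,t(*p)[1],.08).round(4))
for n,p in dict(fl=(153,230),fr=(153,284),bl=(290,230),br=(292,284)).items(): print('S',n,atz(S,s(*p)[1],.08).round(4))
for n,p in dict(fl=(83,317),fr=(142,316),bl=(83,162),br=(142,162)).items(): print('rack',n,atz(T,t(*p)[1],.045).round(4))
```

```text
sticktop [0.4947 0.2526 0.2162] res [-0.3  0.1] [ 0.  -0.4]
stickrack [0.4903 0.2491 0.0402] res [-0.7  0.1] [ 0.  -0.7]
smalltop [0.4063 0.2478 0.1592] res [-0.4  0.1] [-0.  -0.5]
foothole [ 0.463  -0.2831  0.0472] res [-0.9  0.2] [-0.  -0.7]
cardtop far [0.599  0.2665 0.1673] res [ 0.1 -0. ] [-0.   0.1]
cardtop near [0.5038 0.2515 0.1715] res [ 1.2 -0.2] [-0.   1.4]
fw left [ 0.4527  0.0603 -0.0111] res [ 0.5 -0.1] [0.  0.4]
foot at z.052 [ 0.46065821 -0.28167873  0.052     ] [ 0.46421813 -0.28643938  0.052     ]
stick rack z.045 [0.4876093  0.24791457 0.045     ] [0.49146606 0.2423639  0.045     ]
fl [0.4445 0.055  0.08  ]
fr [ 0.4352 -0.0377  0.08  ]
bl [0.5895 0.0377 0.08  ]
br [ 0.5782 -0.0535  0.08  ]
S fl [0.4486 0.0458 0.08  ]
S fr [ 0.4401 -0.0407  0.08  ]
S bl [0.5946 0.0296 0.08  ]
S br [ 0.5783 -0.0564  0.08  ]
rack fl [0.3769 0.2721 0.045 ]
rack fr [0.3765 0.2189 0.045 ]
rack bl [0.519  0.2752 0.045 ]
rack br [0.5178 0.2207 0.045 ]
```

Run:
```python
from h import *
print(rot(robot.get_state()['eef_rot']).round(3))
for n in ['side','top']:
    K,Rm,t=cam(n); print(n,(-Rm.T@t).round(3),Rm[2].round(3))
```

```text
[[-0.96   0.     0.279]
 [-0.279 -0.    -0.96 ]
 [-0.    -1.     0.   ]]
side [ 0.374 -0.774  0.73 ] [ 0.123  0.795 -0.594]
top [ 0.342 -0.003  1.067] [ 0.164 -0.008 -0.986]
```

Call:
arm_command:
  increments:
    - {"tx": -0.04, "ty": -0.012, "tz": -0.004, "spin": -0.06}
    - {"tx": -0.04, "ty": -0.012, "tz": -0.004, "spin": -0.06}
    - {"tx": -0.04, "ty": -0.012, "tz": -0.004, "spin": -0.06}
    - {"tx": -0.04, "ty": -0.012, "tz": -0.004, "spin": -0.06}
    - {"tx": -0.04, "ty": -0.012, "tz": -0.004, "spin": -0.06}
    - {"tx": -0.04, "ty": -0.012, "tz": -0.004, "spin": -0.06}
    - {"tx": -0.04, "ty": -0.012, "tz": -0.004, "spin": -0.06}
    - {"tx": -0.04, "ty": -0.012, "tz": -0.004, "spin": -0.06}

```text
clock: 1.82
eef_pos: [0.4522, -0.4701, 0.3443]
eef_rot: [-0.264, 0.264, -0.656, 0.656]
ft_force: [0.5, -0.7, -0.7]
opening: 0.0852
```

Call:
arm_command:
  increments:
    - {"tx": -0.04, "tz": -0.004, "spin": -0.065}
    - {"tx": -0.04, "tz": -0.004, "spin": -0.065}
    - {"tx": -0.04, "tz": -0.004, "spin": -0.065}
    - {"tx": -0.04, "tz": -0.004, "spin": -0.065}
    - {"tx": -0.04, "tz": -0.004, "spin": -0.065}
    - {"tx": -0.04, "tz": -0.004, "spin": -0.065}
    - {"tx": -0.04, "tz": -0.004, "spin": -0.065}
    - {"tx": -0.04, "tz": -0.004, "spin": -0.065}

```text
schema error: expected keys tx, ty, tz, spin
```

Call:
arm_command:
  increments:
    - {"tx": -0.04, "ty": 0, "tz": -0.004, "spin": -0.065}
    - {"tx": -0.04, "ty": 0, "tz": -0.004, "spin": -0.065}
    - {"tx": -0.04, "ty": 0, "tz": -0.004, "spin": -0.065}
    - {"tx": -0.04, "ty": 0, "tz": -0.004, "spin": -0.065}
    - {"tx": -0.04, "ty": 0, "tz": -0.004, "spin": -0.065}
    - {"tx": -0.04, "ty": 0, "tz": -0.004, "spin": -0.065}
    - {"tx": -0.04, "ty": 0, "tz": -0.004, "spin": -0.065}
    - {"tx": -0.04, "ty": 0, "tz": -0.004, "spin": -0.065}

```text
clock: 2.48
eef_pos: [0.5985, -0.1877, 0.3437]
eef_rot: [-0.424, 0.424, -0.566, 0.566]
ft_force: [1.5, -1.1, 0.5]
opening: 0.0856
```

Call:
arm_command:
  increments:
    - {"tx": -0.04, "ty": 0, "tz": -0.008, "spin": -0.055}
    - {"tx": -0.04, "ty": 0, "tz": -0.008, "spin": -0.055}
    - {"tx": -0.04, "ty": 0, "tz": -0.008, "spin": -0.055}
    - {"tx": -0.04, "ty": 0, "tz": -0.008, "spin": -0.055}
    - {"tx": -0.04, "ty": 0, "tz": -0.008, "spin": -0.055}
    - {"tx": -0.04, "ty": 0, "tz": -0.008, "spin": -0.055}
    - {"tx": -0.04, "ty": 0, "tz": -0.008, "spin": -0.055}
    - {"tx": -0.04, "ty": 0, "tz": -0.008, "spin": -0.055}

```text
clock: 3.15
eef_pos: [0.5644, 0.1344, 0.3438]
eef_rot: [0.537, -0.537, 0.46, -0.46]
ft_force: [1.3, 0.4, -0.1]
opening: 0.0853
```

Run:
```python
from h import *
st=robot.get_state();C=cam('wrist',st)
im=robot.grab_frame('wrist'); cv2.imwrite('pics/w1.png',im[:,:,::-1])
print(st['clock'],st['eef_pos'],rot(st['eef_rot'])[:,2],st['joint_positions'].round(3))
print(proj(C,[[.494,.25,.22],[.49,.248,.045],[.599,.2665,.177]]))
```

```text
3.15 [0.56444171 0.13438314 0.34380821] [9.88083529e-01 1.53918053e-01 4.15524596e-04] [ 0.132  0.246 -0.572  1.675  0.139  1.26  -0.315]
[[197.08003148  32.37135749]
 [227.69341662  62.76872948]
 [345.87251345  42.6936046 ]]
```

View pics/w1.png

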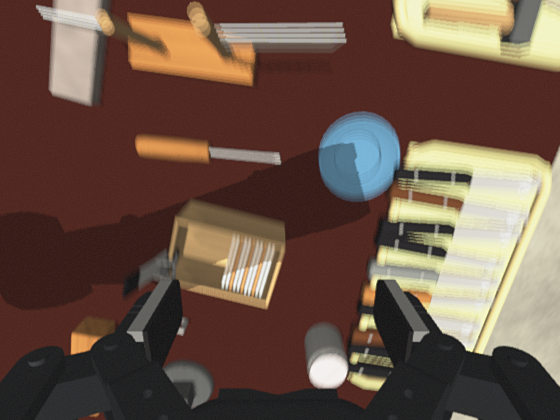

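Call:
arm_command:
  increments:
    - {"tx": -0.035, "ty": 0, "tz": -0.03, "spin": 0}
    - {"tx": -0.035, "ty": 0, "tz": -0.03, "spin": 0}
    - {"tx": 0, "ty": 0, "tz": 0, "spin": 0}
    - {"tx": 0, "ty": 0, "tz": 0, "spin": 0}
    - {"tx": 0, "ty": 0, "tz": 0, "spin": 0}

```text
clock: 3.62
eef_pos: [0.502, 0.1866, 0.344]
eef_rot: [0.537, -0.536, 0.46, -0.461]
ft_force: [0.8, -1.1, -0.2]
opening: 0.0857
```

Run:
```python
from h import *
st=robot.get_state();C=cam('wrist',st)
im=robot.grab_frame('wrist'); cv2.imwrite('pics/w2.png',im[:,:,::-1])
print(st['clock'],st['eef_pos'],rot(st['eef_rot'])[:,2],st['joint_velocities'].round(3))
print(proj(C,[[.494,.25,.22],[.49,.248,.045],[.599,.2665,.177]]))
```

```text
3.6167 [0.50202856 0.18658317 0.34396681] [9.88479120e-01 1.51355704e-01 6.93367520e-04] [ 0.013  0.017  0.016 -0.008  0.001  0.001 -0.   ]
[[278.21493318 127.87091385]
 [274.2388751  117.81344759]
 [404.91854918 123.3089827 ]]
```

View pics/w2.png

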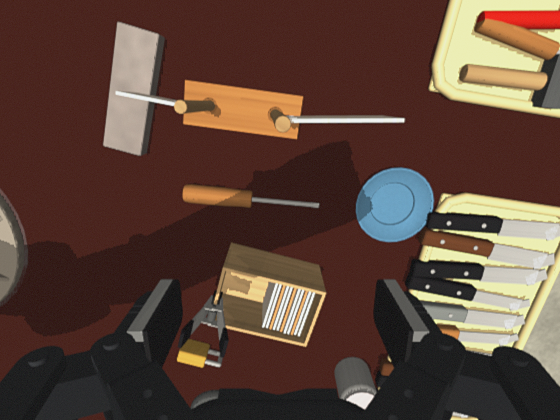

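Run:
```python
from h import *
C=cam('wrist')
a=atz(C,(282.5,124),.2195);b=atz(C,(404,120),.172);n=atz(C,(293,119.5),.175);r=atz(C,(274,113),.045)
print(a,b,n,r, np.arctan2(*(b-n)[[1,0]]))
st=robot.get_state();Rm=rot(st['eef_rot']); print(np.arctan2(Rm[1,2],Rm[0,2]))
g=a.copy(); g[2]=.2195-.017-.002
print('tool shift',Rm.T@(g-st['eef_pos']))
```

```text
[0.49703107 0.25264196 0.2195    ] [0.59967037 0.26841914 0.172     ] [0.50627817 0.2548421  0.175     ] [0.48922323 0.25305776 0.045     ] 0.14436530490855476
0.1507944733010088
tool shift [-0.06662316  0.14324665  0.00463586]
```

Call:
arm_command:
  increments:
    - {"tx": -0.034, "ty": 0, "tz": 0.002, "spin": 0.0}
    - {"tx": -0.033, "ty": 0.0, "tz": 0.002, "spin": 0}
    - {"tx": 0, "ty": 0.035, "tz": 0, "spin": 0}
    - {"tx": 0, "ty": 0.035, "tz": 0, "spin": 0}
    - {"tx": 0, "ty": 0.02, "tz": 0, "spin": 0}
    - {"tx": 0, "ty": 0, "tz": 0, "spin": 0}
    - {"tx": 0, "ty": 0, "tz": 0, "spin": 0}

```text
clock: 4.25
eef_pos: [0.4961, 0.2529, 0.2533]
eef_rot: [-0.536, 0.537, -0.461, 0.461]
ft_force: [1.8, 0.1, 0.0]
opening: 0.0856
```

Run:
```python
from h import *
st=robot.get_state();C=cam('wrist',st)
im=robot.grab_frame('wrist'); cv2.imwrite('pics/w3.png',im[:,:,::-1])
Rm=rot(st['eef_rot'])
print(st['clock'],st['eef_pos'],Rm.T@(np.array([.4965,.2526,.2005])-st['eef_pos']))
```

```text
4.25 [0.49608816 0.25292824 0.25331619] [0.00038092 0.05281544 0.0004598 ]
```

View pics/w3.png

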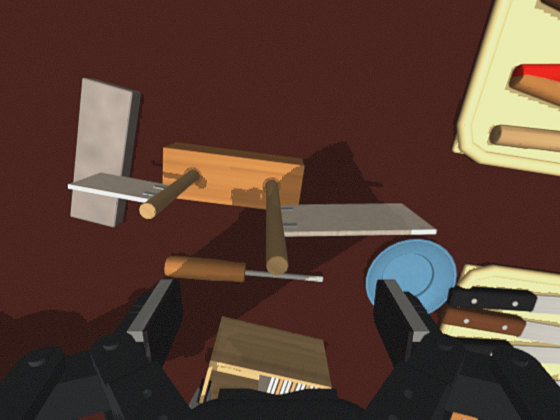

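Call:
arm_command:
  increments:
    - {"tx": 0, "ty": 0.027, "tz": 0, "spin": 0}
    - {"tx": 0, "ty": 0.026, "tz": 0, "spin": 0}
    - {"tx": 0, "ty": 0, "tz": 0, "spin": 0}

```text
clock: 4.55
eef_pos: [0.4952, 0.2526, 0.1987]
eef_rot: [-0.535, 0.537, -0.461, 0.461]
ft_force: [-1.8, -0.8, -0.2]
opening: 0.0854
```

Call:
arm_command:
  increments:
    - {"tx": 0, "ty": 0, "tz": 0, "spin": 0}
    - {"tx": 0, "ty": 0, "tz": 0, "spin": 0}
    - {"tx": 0, "ty": 0, "tz": 0, "spin": 0}
    - {"tx": 0, "ty": 0, "tz": 0, "spin": 0}
    - {"tx": 0, "ty": 0, "tz": 0, "spin": 0}
    - {"tx": 0, "ty": 0, "tz": 0, "spin": 0}
    - {"tx": 0, "ty": 0, "tz": 0, "spin": 0}
  fingers: 0.0

```text
clock: 5.13
eef_pos: [0.4953, 0.2539, 0.2013]
eef_rot: [-0.536, 0.537, -0.461, 0.461]
ft_force: [-5.4, -0.8, 11.3]
opening: 0.0109
```

Run:
```python
from h import *
st=robot.get_state();C=cam('wrist',st)
im=robot.grab_frame('wrist'); cv2.imwrite('pics/w4.png',im[:,:,::-1])
print(st)
```

```text
{'clock': 5.1333, 'joint_positions': array([-0.06786732,  0.34725222, -0.63244251,  1.89007544,  0.24406508,
        0.98176329, -0.65686829]), 'joint_velocities': array([ 0.00090177, -0.00066623, -0.00346202,  0.00070569, -0.00551225,
        0.00502953, -0.00030567]), 'tau': array([ 1.15256019e+00, -7.04385638e+01, -6.25490248e+00, -4.11466169e+01,
        1.55583534e+00, -2.47972660e+00,  1.63202657e-02]), 'eef_pos': array([0.4953084 , 0.25390746, 0.20133361]), 'eef_rot': array([-0.53641776,  0.53658645, -0.46071866,  0.46050981]), 'ft_force': array([-5.41080123, -0.79480146, 11.32252541]), 'moment': array([-0.36198211,  2.16494064,  0.00930946]), 'opening': 0.01090893051593296}
```

View pics/w4.png

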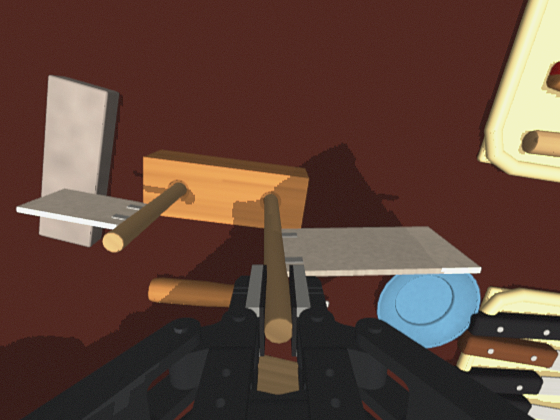

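Call:
arm_command:
  increments:
    - {"tx": 0, "ty": -0.01, "tz": 0, "spin": 0}
    - {"tx": 0, "ty": -0.03, "tz": 0, "spin": 0}
    - {"tx": 0, "ty": -0.035, "tz": 0, "spin": 0}
    - {"tx": 0, "ty": -0.035, "tz": 0, "spin": 0}
    - {"tx": 0, "ty": -0.035, "tz": 0, "spin": 0}
    - {"tx": 0, "ty": -0.035, "tz": 0, "spin": 0}
    - {"tx": 0, "ty": -0.02, "tz": 0, "spin": 0}
    - {"tx": 0, "ty": 0, "tz": 0, "spin": 0}

```text
clock: 5.85
eef_pos: [0.4966, 0.2547, 0.4061]
eef_rot: [0.539, -0.534, 0.46, -0.462]
ft_force: [-0.2, 0.9, -0.4]
opening: 0.0101
```

Run:
```python
from h import *
st=robot.get_state();C=cam('wrist',st)
im=robot.grab_frame('wrist'); cv2.imwrite('pics/w5.png',im[:,:,::-1])
S=robot.grab_frame('side');cv2.imwrite('pics/s5.png',S[:,:,::-1])
print(st['clock'],st['eef_pos'],st['opening'],st['ft_force'],st['joint_positions'].round(2))
```

```text
5.85 [0.49655384 0.2547195  0.40612767] 0.010066330432577361 [-0.20910281  0.93494715 -0.38640994] [-0.02  0.18 -0.66  1.63  0.11  1.37 -0.54]
```

View pics/w5.png

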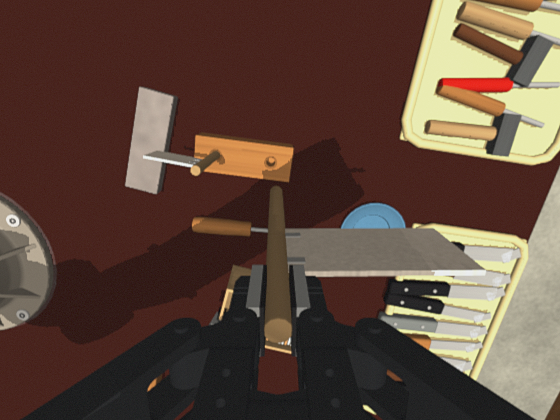

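View pics/s5.png

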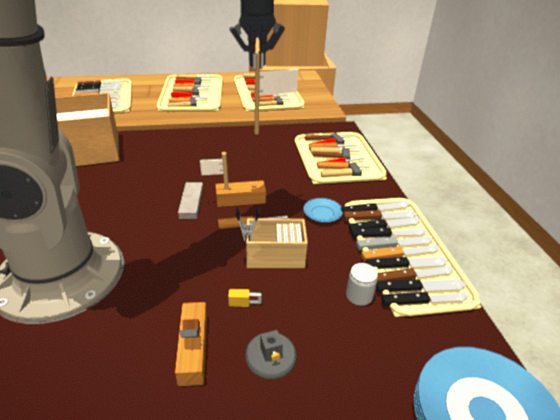

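Call:
arm_command:
  increments:
    - {"tx": 0.02, "ty": 0, "tz": 0.003, "spin": 0.025}
    - {"tx": 0.04, "ty": 0, "tz": 0.005, "spin": 0.05}
    - {"tx": 0.04, "ty": 0, "tz": 0.005, "spin": 0.05}
    - {"tx": 0.04, "ty": 0, "tz": 0.005, "spin": 0.05}
    - {"tx": 0.04, "ty": 0, "tz": 0.005, "spin": 0.05}
    - {"tx": 0.04, "ty": 0, "tz": 0.005, "spin": 0.05}
    - {"tx": 0.04, "ty": 0, "tz": 0.005, "spin": 0.05}
    - {"tx": 0.04, "ty": 0, "tz": 0.005, "spin": 0.05}

```text
clock: 6.62
eef_pos: [0.5294, -0.047, 0.3994]
eef_rot: [0.44, -0.441, 0.554, -0.553]
ft_force: [1.2, 0.3, -0.2]
opening: 0.0102
```

Call:
arm_command:
  increments:
    - {"tx": 0.04, "ty": 0, "tz": 0.005, "spin": 0.05}
    - {"tx": 0.04, "ty": 0, "tz": 0.005, "spin": 0.05}
    - {"tx": 0.04, "ty": 0, "tz": 0.005, "spin": 0.05}
    - {"tx": 0.04, "ty": 0, "tz": 0.005, "spin": 0.05}
    - {"tx": 0.04, "ty": 0, "tz": 0.005, "spin": 0.05}
    - {"tx": 0.035, "ty": 0, "tz": 0.005, "spin": 0.05}
    - {"tx": 0.02, "ty": 0, "tz": 0.005, "spin": 0.025}
    - {"tx": 0, "ty": 0, "tz": 0, "spin": 0}

```text
clock: 7.28
eef_pos: [0.4707, -0.3, 0.3992]
eef_rot: [0.343, -0.344, 0.618, -0.618]
ft_force: [-0.8, 0.8, -0.2]
opening: 0.0102
```

Call:
arm_command:
  increments:
    - {"tx": 0, "ty": 0, "tz": 0, "spin": 0}
    - {"tx": 0, "ty": 0, "tz": 0, "spin": 0}

```text
clock: 7.45
eef_pos: [0.4734, -0.2943, 0.3999]
eef_rot: [0.346, -0.347, 0.617, -0.616]
ft_force: [-0.0, 1.4, -0.3]
opening: 0.0104
```

Run:
```python
from h import *
st=robot.get_state();C=cam('wrist',st)
im=robot.grab_frame('wrist'); cv2.imwrite('pics/w6.png',im[:,:,::-1])
Rm=rot(st['eef_rot'])
print(st['clock'],st['eef_pos'],st['opening'],np.arctan2(Rm[1,2],Rm[0,2]),st['joint_positions'].round(2),st['joint_velocities'].round(2))
for r in robot.silhouettes('foot_hole','wrist')[:2]: print(r['conf'],r['pixel'])
crop(im,190,90,370,270,4,'pics/w6c.png')
```

```text
7.45 [ 0.47339542 -0.29431766  0.39988816] 0.01037521127364617 -0.5466042680977119 [ 0.61  0.14 -0.19  1.66  0.03  1.35 -0.13] [-0.01 -0.01 -0.01 -0.   -0.    0.   -0.  ]
0.55 [266.6, 152.5]
```

View pics/w6.png

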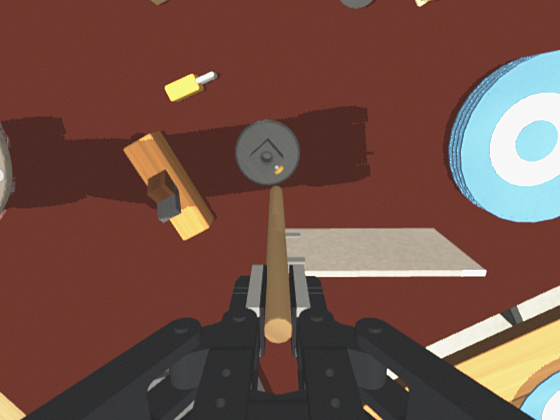

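View pics/w6c.png

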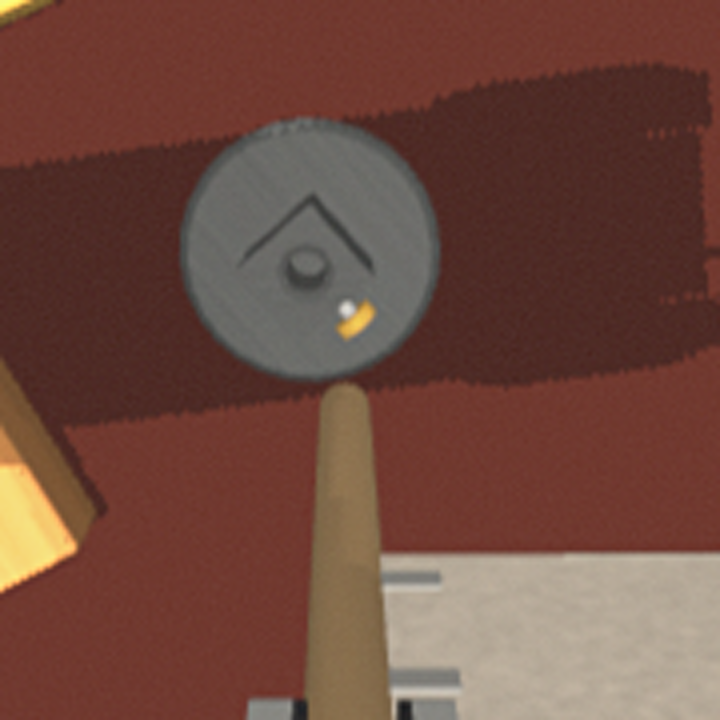

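Run:
```python
from h import *
st=robot.get_state();C=cam('wrist',st);Rm=rot(st['eef_rot'])
h=atz(C,(266.9,156),.052); 
print(h)
zt=st['eef_pos'][2]-.191
for uv in [(276.2,191.5),(276.2,190)]:
    e=atz(C,uv,zt); print(e,'end in tool',Rm.T@(e-st['eef_pos']),'shift',Rm.T@(h-e))
top=atz(C,(277.5,329),st['eef_pos'][2]+.019);print('top in tool',Rm.T@(top-st['eef_pos']))
# predicted pixel of ideal end centre
print(proj(C,st['eef_pos']+Rm@np.array([0,.191,0])))
```

```text
[ 0.46641478 -0.27818289  0.052     ]
[ 0.47293622 -0.29365108  0.20936198] end in tool [ 1.59180776e-04  1.91000387e-01 -6.99602625e-04] shift [-0.00978438  0.15737297 -0.01351303]
[ 0.47371388 -0.29237533  0.20936198] end in tool [-0.0013349   0.19100088 -0.00069705] shift [-0.0082903   0.15737247 -0.01351558]
top in tool [-0.00216591 -0.01899955  0.0004702 ]
[[276.92348442 191.34011616]]
```

Call:
arm_command:
  increments:
    - {"tx": -0.009, "ty": 0.01, "tz": -0.0135, "spin": 0}
    - {"tx": 0, "ty": 0.03, "tz": 0, "spin": 0}
    - {"tx": 0, "ty": 0.035, "tz": 0, "spin": 0}
    - {"tx": 0, "ty": 0.03, "tz": 0, "spin": 0}
    - {"tx": 0, "ty": 0.015, "tz": 0, "spin": 0}
    - {"tx": 0, "ty": 0, "tz": 0, "spin": 0}
    - {"tx": 0, "ty": 0, "tz": 0, "spin": 0}
    - {"tx": 0, "ty": 0, "tz": 0, "spin": 0}

```text
clock: 8.22
eef_pos: [0.4672, -0.2804, 0.2821]
eef_rot: [-0.347, 0.346, -0.616, 0.617]
ft_force: [1.4, -0.5, 0.0]
opening: 0.0108
```

Run:
```python
from h import *
st=robot.get_state();C=cam('wrist',st)
im=robot.grab_frame('wrist')
S=robot.grab_frame('side');crop(S,220,240,340,390,4,'pics/s7.png')
Rm=rot(st['eef_rot'])
print(st['clock'],st['eef_pos'],st['opening'],np.arctan2(Rm[1,2],Rm[0,2]),st['joint_velocities'].round(2))
crop(im,190,90,370,270,4,'pics/w7c.png')
```

```text
8.2167 [ 0.46719727 -0.28035817  0.28208807] 0.010761384033424385 -0.5471374329889017 [ 0.   -0.01  0.   -0.01  0.   -0.   -0.  ]
```

View pics/w7c.png

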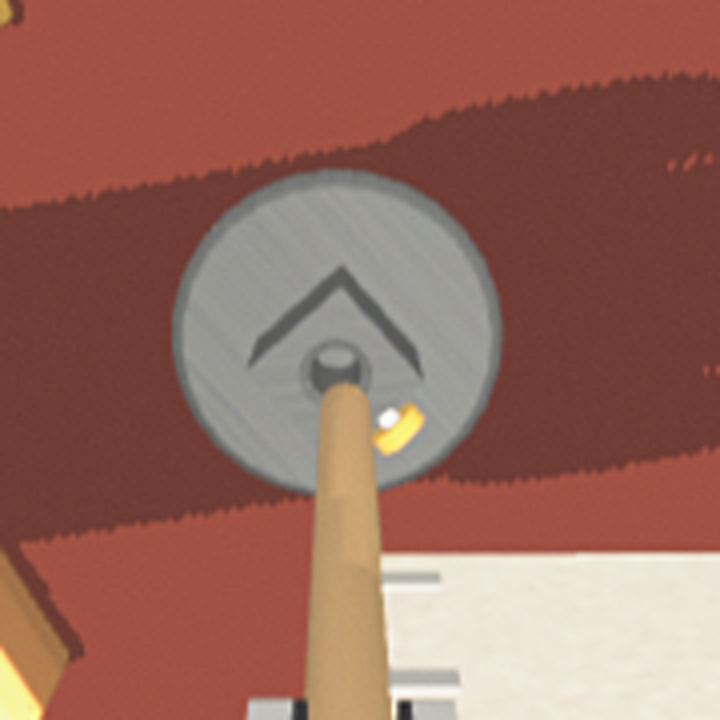

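View pics/s7.png

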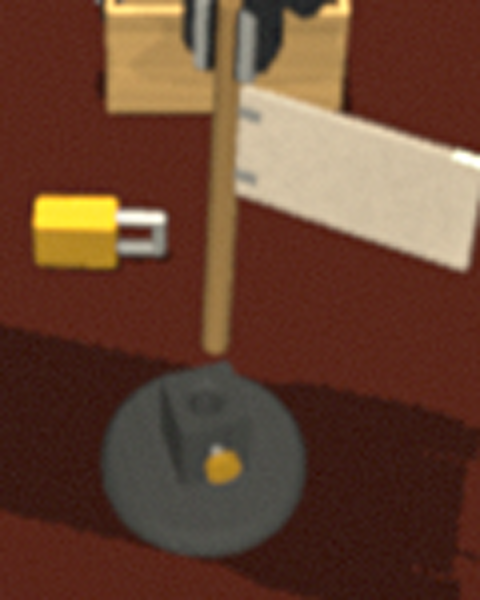

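Run:
```python
from h import *
st=robot.get_state();C=cam('wrist',st);Rm=rot(st['eef_rot'])
h=atz(C,(273.9,183.75),.052); e=atz(C,(276.3,191.3),st['eef_pos'][2]-.191)
print(h,e,Rm.T@(h-e))
S=cam('side')
hs=atz(S,(220+206/4,240+401/4),.052); es=atz(S,(220+215/4,240+352/4),st['eef_pos'][2]-.191)
print('side',hs,es,Rm.T@(hs-es), proj(S,h),proj(S,e))
```

```text
[ 0.463816   -0.28073527  0.052     ] [ 0.46704348 -0.28046844  0.09122857] [ 0.00191708  0.03922194 -0.00270785]
side [ 0.46287951 -0.28683437  0.052     ] [ 0.46557993 -0.2894566   0.09122857] [-0.00082393  0.03922011 -0.00376205] [[271.52467889 337.48683553]] [[273.81128055 323.91997676]]
```

Call:
arm_command:
  increments:
    - {"tx": 0.001, "ty": 0.012, "tz": -0.003, "spin": 0}
    - {"tx": 0, "ty": 0.013, "tz": 0, "spin": 0}
    - {"tx": 0, "ty": 0, "tz": 0, "spin": 0}
    - {"tx": 0, "ty": 0, "tz": 0, "spin": 0}
    - {"tx": 0, "ty": 0, "tz": 0, "spin": 0}

```text
clock: 8.73
eef_pos: [0.4638, -0.2801, 0.2568]
eef_rot: [-0.346, 0.346, -0.616, 0.617]
ft_force: [-0.4, -0.0, 0.2]
opening: 0.0102
```

Run:
```python
from h import *
st=robot.get_state();C=cam('wrist',st)
im=robot.grab_frame('wrist')
S=robot.grab_frame('side');crop(S,240,310,310,380,8,'pics/s8.png')
Rm=rot(st['eef_rot'])
print(st['clock'],st['eef_pos'],st['opening'],st['joint_velocities'].round(2))
crop(im,220,140,330,240,6,'pics/w8c.png')
```

```text
8.7333 [ 0.46378441 -0.28007127  0.25683157] 0.010231446980838185 [ 0. -0. -0. -0.  0. -0.  0.]
```

View pics/w8c.png

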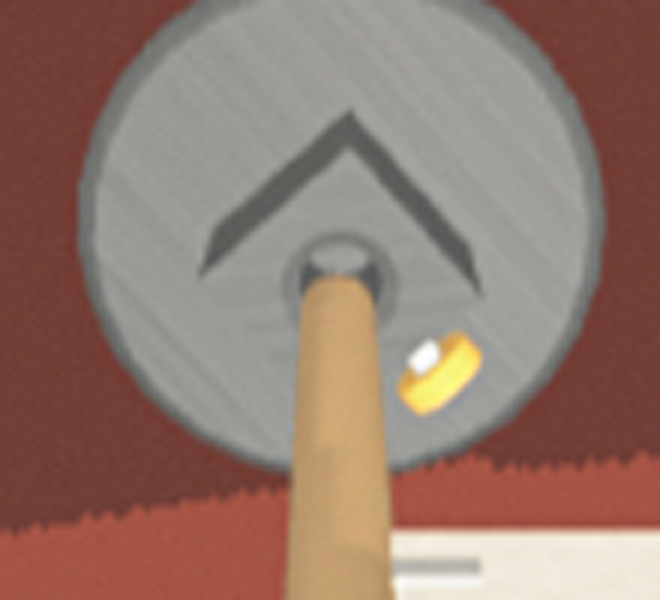

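View pics/s8.png

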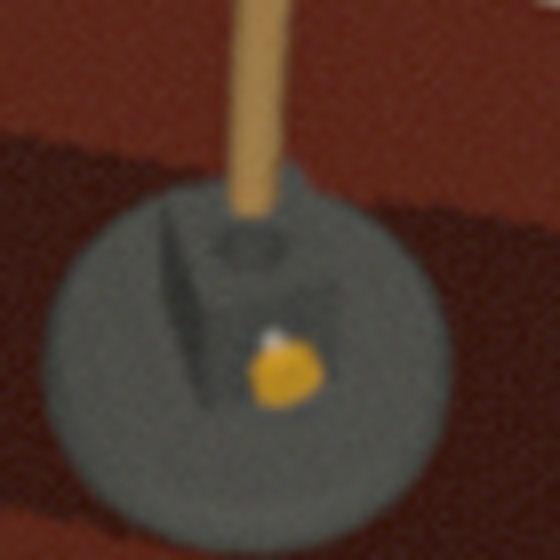

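Run:
```python
from h import *
st=robot.get_state();C=cam('wrist',st);Rm=rot(st['eef_rot'])
ze=st['eef_pos'][2]-.191
h=atz(C,(276.9,187.3),.052); e=atz(C,(276.7,191.8),ze)
print(h,e,Rm.T@(h-e))
S=cam('side')
hs=atz(S,(240+250/8,310+245/8),.052); es=atz(S,(240+253/8,310+212/8),ze)
print('side',hs,es,Rm.T@(hs-es))
```

```text
[ 0.46425148 -0.27962995  0.052     ] [ 0.46354024 -0.28041975  0.06568673] [-0.00104271  0.01368714  0.00017713]
side [ 0.46229336 -0.28759991  0.052     ] [ 0.46249365 -0.2885586   0.06568673] [-0.00071197  0.01368592 -0.0006889 ]
```

Call:
arm_command:
  increments:
    - {"tx": -0.0008, "ty": 0.008, "tz": -0.0002, "spin": 0}
    - {"tx": 0, "ty": 0.008, "tz": 0, "spin": 0}
    - {"tx": 0, "ty": 0.008, "tz": 0, "spin": 0}
    - {"tx": 0, "ty": 0.004, "tz": 0, "spin": 0}
    - {"tx": 0, "ty": 0, "tz": 0, "spin": 0}

```text
clock: 9.25
eef_pos: [0.4631, -0.2789, 0.2263]
eef_rot: [0.346, -0.346, 0.617, -0.616]
ft_force: [1.1, -1.3, -0.6]
opening: 0.0102
```

Call:
arm_command:
  increments:
    - {"tx": 0, "ty": 0.007, "tz": 0, "spin": 0}
    - {"tx": 0, "ty": 0.007, "tz": 0, "spin": 0}
    - {"tx": 0, "ty": 0.005, "tz": 0, "spin": 0}
    - {"tx": 0, "ty": 0.002, "tz": 0, "spin": 0}
    - {"tx": 0, "ty": 0, "tz": 0, "spin": 0}

```text
clock: 9.67
eef_pos: [0.4633, -0.279, 0.206]
eef_rot: [0.346, -0.346, 0.617, -0.616]
ft_force: [1.1, -0.5, -0.7]
opening: 0.0104
```

Call:
arm_command:
  increments:
    - {"tx": 0, "ty": 0.002, "tz": 0, "spin": 0}
    - {"tx": 0, "ty": 0.001, "tz": 0, "spin": 0}
    - {"tx": 0, "ty": 0, "tz": 0, "spin": 0}

```text
clock: 9.92
eef_pos: [0.4635, -0.279, 0.2036]
eef_rot: [0.346, -0.346, 0.617, -0.617]
ft_force: [-0.0, 0.8, -0.7]
opening: 0.0099
```

Call:
arm_command:
  increments:
    - {"tx": 0, "ty": 0.0015, "tz": 0, "spin": 0}
    - {"tx": 0, "ty": 0.0015, "tz": 0, "spin": 0}
    - {"tx": 0, "ty": 0, "tz": 0, "spin": 0}

```text
clock: 10.17
eef_pos: [0.4652, -0.2798, 0.2032]
eef_rot: [-0.347, 0.345, -0.615, 0.618]
ft_force: [-1.9, 0.7, 28.0]
opening: 0.0103
```

Call:
arm_command:
  increments:
    - {"tx": 0, "ty": -0.002, "tz": 0, "spin": 0}
    - {"tx": 0, "ty": 0, "tz": 0, "spin": 0}

```text
clock: 10.33
eef_pos: [0.4639, -0.2792, 0.2034]
eef_rot: [-0.346, 0.346, -0.616, 0.617]
ft_force: [0.3, -0.5, 11.8]
opening: 0.0101
```

Call:
arm_command:
  increments:
    - {"tx": 0, "ty": 0, "tz": 0, "spin": 0}
    - {"tx": 0, "ty": 0, "tz": 0, "spin": 0}
    - {"tx": 0, "ty": 0, "tz": 0, "spin": 0}
    - {"tx": 0, "ty": 0, "tz": 0, "spin": 0}
    - {"tx": 0, "ty": 0, "tz": 0, "spin": 0}
  fingers: 0.0854

```text
clock: 10.75
eef_pos: [0.4634, -0.279, 0.2024]
eef_rot: [0.346, -0.346, 0.617, -0.616]
ft_force: [0.0, 0.0, -0.3]
opening: 0.0703
```

Rise and look.

Call:
arm_command:
  increments:
    - {"tx": 0, "ty": -0.01, "tz": 0, "spin": 0}
    - {"tx": 0, "ty": -0.03, "tz": 0, "spin": 0}
    - {"tx": 0, "ty": -0.035, "tz": 0, "spin": 0}
    - {"tx": 0, "ty": -0.035, "tz": 0, "spin": 0}
    - {"tx": 0, "ty": -0.02, "tz": 0, "spin": 0}
    - {"tx": 0, "ty": 0, "tz": 0, "spin": 0}
    - {"tx": 0, "ty": 0, "tz": 0, "spin": 0}

```text
clock: 11.33
eef_pos: [0.4639, -0.2792, 0.3345]
eef_rot: [-0.347, 0.345, -0.616, 0.617]
ft_force: [-0.7, 0.9, 0.4]
opening: 0.0853
```

Run:
```python
from h import *
st=robot.get_state();C=cam('wrist',st)
im=robot.grab_frame('wrist')
S=robot.grab_frame('side');crop(S,220,220,340,390,3.5,'pics/s9.png')
Rm=rot(st['eef_rot'])
print(st['clock'],st['eef_pos'],np.arctan2(Rm[1,2],Rm[0,2]),st['joint_velocities'].round(2))
cv2.imwrite('pics/w9.png',im[:,:,::-1])
```

```text
11.3333 [ 0.46388198 -0.2792096   0.33453524] -0.5480995892004767 [-0.    0.03  0.    0.04  0.   -0.02 -0.  ]
```

View pics/w9.png

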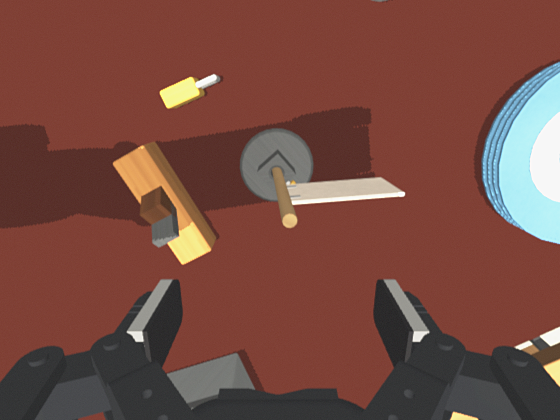

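View pics/s9.png

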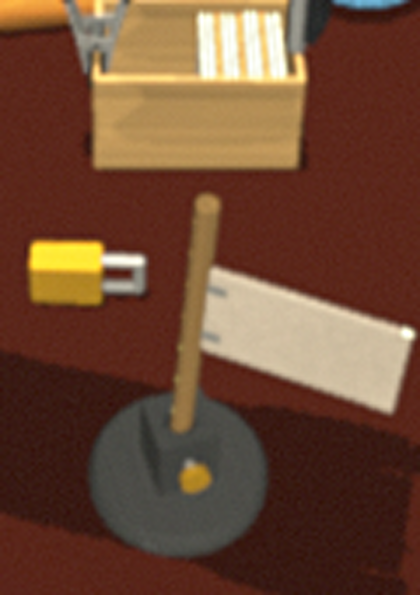

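Call:
arm_command:
  increments:
    - {"tx": -0.03, "ty": 0, "tz": -0.014, "spin": -0.055}
    - {"tx": -0.032, "ty": 0, "tz": -0.014, "spin": -0.055}
    - {"tx": -0.032, "ty": 0, "tz": -0.014, "spin": -0.055}
    - {"tx": -0.032, "ty": 0, "tz": -0.014, "spin": -0.055}
    - {"tx": -0.032, "ty": 0, "tz": -0.014, "spin": -0.055}
    - {"tx": -0.032, "ty": 0, "tz": -0.014, "spin": -0.055}
    - {"tx": -0.032, "ty": 0, "tz": -0.014, "spin": -0.055}
    - {"tx": -0.03, "ty": 0, "tz": -0.014, "spin": -0.055}

```text
clock: 12.1
eef_pos: [0.4455, -0.0041, 0.3318]
eef_rot: [0.473, -0.474, 0.526, -0.525]
ft_force: [1.3, 0.3, -0.0]
opening: 0.0854
```

Call:
arm_command:
  increments:
    - {"tx": 0, "ty": 0, "tz": 0, "spin": 0}
    - {"tx": 0, "ty": 0, "tz": 0, "spin": 0}
    - {"tx": 0, "ty": 0, "tz": 0, "spin": 0}

```text
clock: 12.35
eef_pos: [0.4461, -0.0064, 0.3321]
eef_rot: [0.472, -0.472, 0.527, -0.526]
ft_force: [-0.5, -0.1, 0.3]
opening: 0.0855
```

Run:
```python
from h import *
C=cam('wrist'); 
st=robot.get_state()
im=robot.grab_frame('wrist')
T=robot.grab_frame('top');crop(T,230,140,420,260,4,'pics/t10.png')
Rm=rot(st['eef_rot'])
print(st['clock'],st['eef_pos'],np.arctan2(Rm[1,2],Rm[0,2]),st['joint_positions'].round(2),st['joint_velocities'].round(2))
cv2.imwrite('pics/w10.png',im[:,:,::-1])
for l in ['clip_pivot','jaw_a']:
  for r in robot.silhouettes(l,'wrist')[:2]: 
    ys,xs=np.where(r['pixels']);print(l,r['conf'],r['pixel'],xs.min(),xs.max(),ys.min(),ys.max())
```

```text
12.35 [ 0.44613445 -0.00636338  0.33212921] -0.10843451432772674 [ 0.34 -0.01 -0.46  1.96 -0.    1.19 -0.23] [ 0.01  0.01  0.01 -0.01 -0.    0.   -0.  ]
clip_pivot 0.81 [276.9, 185.4] 247 306 162 205
clip_pivot 0.36 [455.9, 27.6] 413 507 0 59
jaw_a 0.78 [293.3, 184.3] 277 306 164 205
jaw_a 0.63 [278.0, 180.6] 247 305 163 204
```

View pics/w10.png

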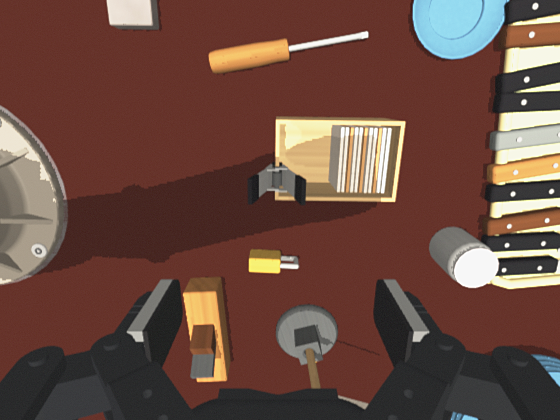

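View pics/t10.png

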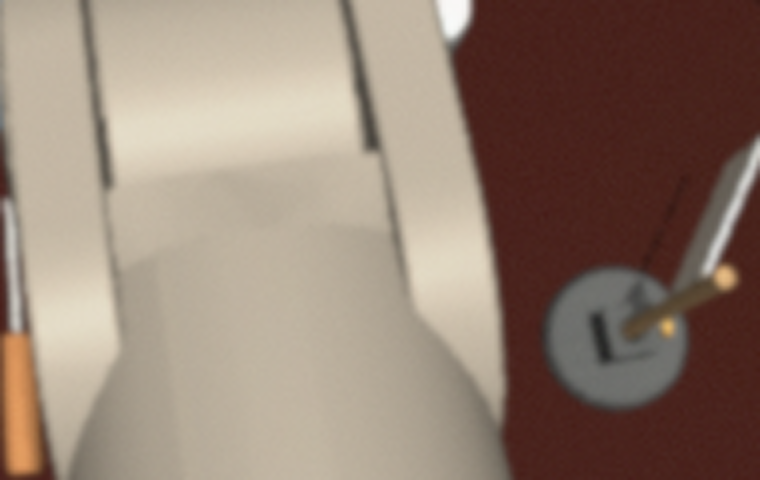

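Run:
```python
import cv2
im=cv2.imread('pics/w10.png'); cv2.imwrite('pics/w10c.png',cv2.resize(im[105:225,235:415],None,fx=4.4,fy=4.4,interpolation=cv2.INTER_CUBIC))
```

```text
(no output)
```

View pics/w10c.png

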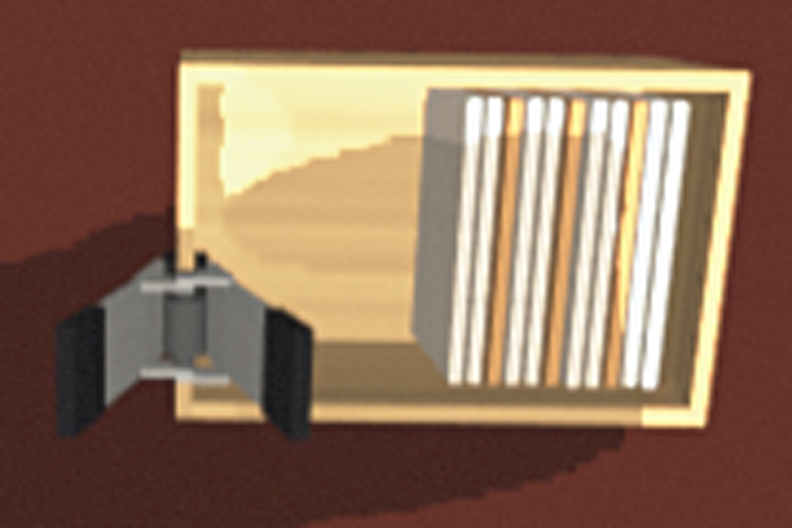

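Run:
```python
from h import *
st=robot.get_state();C=cam('wrist',st);S=cam('side');Rm=rot(st['eef_rot'])
w=lambda x,y:(235+x/4.4,105+y/4.4)
s=lambda x,y:(x/2.3+180,y/2.3+120)
c=[atz(C,w(*p),.08) for p in [(180,65),(752,71),(175,422),(705,428)]]
for q in c: print(q.round(4))
d=c[0]-c[2];print('wall az normal',np.arctan2(-d[0],d[1]),np.linalg.norm(d),'side az',np.arctan2(*(c[1]-c[0])[[1,0]]),np.arctan2(*(c[3]-c[2])[[1,0]]),np.linalg.norm(c[1]-c[0]))
fw=(c[0]+c[2])/2; print('mid',fw)
n=Rm[:,2]
pin=tri([(C,w(185,325)),(S,s(155,252))]);print('pin',pin)
for zp in [.09,.095,.1,.105,.11]:
    p=atz(C,w(185,325),zp); L=atz(C,w(58,380),zp+.057);Rr=atz(C,w(312,380),zp+.057)
    u=atz(C,w(185,268),zp);v=atz(C,w(185,375),zp)
    print(zp,p.round(4),'end width',np.linalg.norm(L-Rr).round(4),((L+Rr)/2).round(4),'pinlen',np.linalg.norm(u-v).round(4),'hand mid tool',(Rm.T@((L+Rr)/2-st['eef_pos'])).round(4),'pin tool',(Rm.T@(p-st['eef_pos'])).round(4))
for zp in [.09,.1,.11]:
    print(zp,[ (proj(S,atz(C,w(x,380),zp+.057))[0]).round(1) for x in (58,312)], s(128,203),s(181,205))
```

```text
[0.4525 0.0561 0.08  ]
[0.5919 0.0392 0.08  ]
[ 0.441  -0.0344  0.08  ]
[ 0.5805 -0.0515  0.08  ]
wall az normal -0.12623626647633976 0.09119699584229231 side az -0.1202351353063206 -0.12191649279206107 0.14046034270229996
mid [0.44672287 0.01085085 0.08      ]
pin [ 0.44624678 -0.00587299  0.09219458]
0.09 [ 0.4468 -0.0064  0.09  ] end width 0.0548 [ 0.4469 -0.0057  0.147 ] pinlen 0.0275 hand mid tool [-0.0011  0.1853  0.0005] pin tool [-0.0004  0.2423  0.0005]
0.095 [ 0.4469 -0.0053  0.095 ] end width 0.0539 [ 0.4471 -0.0044  0.152 ] pinlen 0.0271 hand mid tool [-0.0024  0.1803  0.0005] pin tool [-0.0015  0.2373  0.0005]
0.1 [ 0.447  -0.0042  0.1   ] end width 0.053 [ 0.4472 -0.0031  0.157 ] pinlen 0.0267 hand mid tool [-0.0037  0.1754  0.0005] pin tool [-0.0026  0.2324  0.0005]
0.105 [ 0.4472 -0.0031  0.105 ] end width 0.0522 [ 0.4474 -0.0018  0.162 ] pinlen 0.0264 hand mid tool [-0.005   0.1704  0.0005] pin tool [-0.0037  0.2274  0.0005]
0.11 [ 0.4473 -0.002   0.11  ] end width 0.0513 [ 0.4475 -0.0005  0.167 ] pinlen 0.026 hand mid tool [-0.0063  0.1654  0.0005] pin tool [-0.0049  0.2224  0.0005]
0.09 [array([235.7, 210.8]), array([259.9, 210.9])] (235.6521739130435, 208.2608695652174) (258.69565217391306, 209.1304347826087)
0.1 [array([236. , 206.6]), array([259.5, 206.6])] (235.6521739130435, 208.2608695652174) (258.69565217391306, 209.1304347826087)
0.11 [array([236.3, 202.3]), array([259.2, 202.4])] (235.6521739130435, 208.2608695652174) (258.69565217391306, 209.1304347826087)
```

Call:
arm_command:
  increments:
    - {"tx": -0.002, "ty": 0.02, "tz": 0.0005, "spin": 0.014}
    - {"tx": 0, "ty": 0.035, "tz": 0, "spin": 0}
    - {"tx": 0, "ty": 0.035, "tz": 0, "spin": 0}
    - {"tx": 0, "ty": 0.015, "tz": 0, "spin": 0}
    - {"tx": 0, "ty": 0, "tz": 0, "spin": 0}
    - {"tx": 0, "ty": 0, "tz": 0, "spin": 0}
    - {"tx": 0, "ty": 0, "tz": 0, "spin": 0}

```text
clock: 13.13
eef_pos: [0.4479, -0.0042, 0.2289]
eef_rot: [-0.469, 0.468, -0.529, 0.53]
ft_force: [0.4, 0.2, 0.7]
opening: 0.0852
```

Run:
```python
from h import *
st=robot.get_state()
im=robot.grab_frame('wrist')
S=robot.grab_frame('side');crop(S,210,150,310,280,4.5,'pics/s11.png')
Rm=rot(st['eef_rot'])
print(st['clock'],st['eef_pos'],np.arctan2(Rm[1,2],Rm[0,2]),st['joint_positions'].round(2),st['joint_velocities'].round(2))
cv2.imwrite('pics/w11.png',im[:,:,::-1])
```

```text
13.1333 [ 0.44787664 -0.00420904  0.22885416] -0.1226208111421339 [ 0.32  0.1  -0.48  2.09  0.06  0.96 -0.31] [-0.   -0.01 -0.   -0.    0.   -0.   -0.  ]
```

View pics/w11.png

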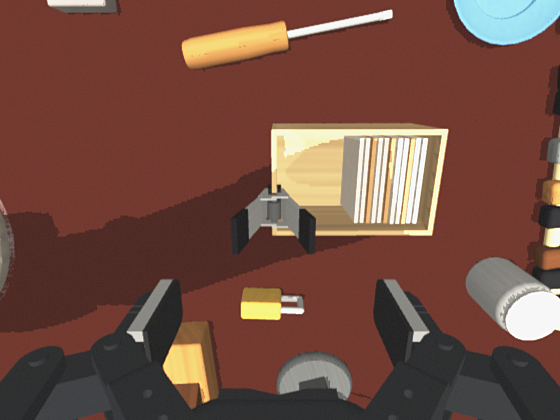

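View pics/s11.png

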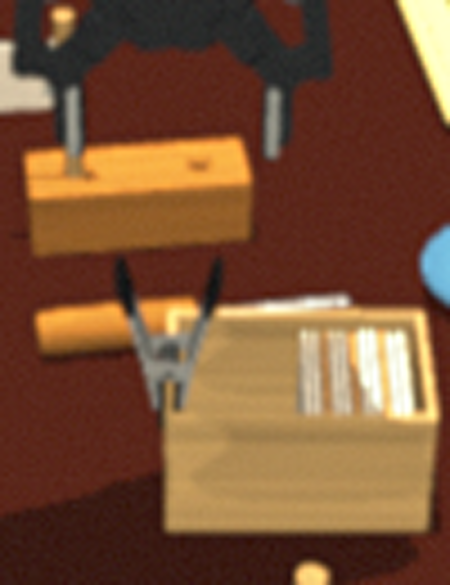

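Run:
```python
from h import *
st=robot.get_state();C=cam('wrist',st);Rm=rot(st['eef_rot'])
im=cv2.imread('pics/w11.png'); cv2.imwrite('pics/w11c.png',cv2.resize(im[175:260,220:330],None,fx=7,fy=7,interpolation=cv2.INTER_CUBIC))
for zp in [.09,.095,.1,.105]:
    L=atz(C,(232,231),zp+.057);Rr=atz(C,(315,231),zp+.057);print(zp,np.linalg.norm(L-Rr),(Rm.T@((L+Rr)/2-st['eef_pos'])).round(4),(Rm.T@(atz(C,(274.5,208),zp)-st['eef_pos'])).round(4))
```

```text
0.09 0.0546759610290626 [-0.0014  0.0821 -0.0018] [ 0.0008  0.1391 -0.0016]
0.095 0.05335431196470201 [-0.0033  0.0771 -0.0017] [-0.0008  0.1341 -0.0015]
0.1 0.05203266290034136 [-0.0053  0.0721 -0.0016] [-0.0024  0.1291 -0.0015]
0.105 0.050711013835980714 [-0.0073  0.0671 -0.0016] [-0.0039  0.1241 -0.0014]
```

View pics/w11c.png

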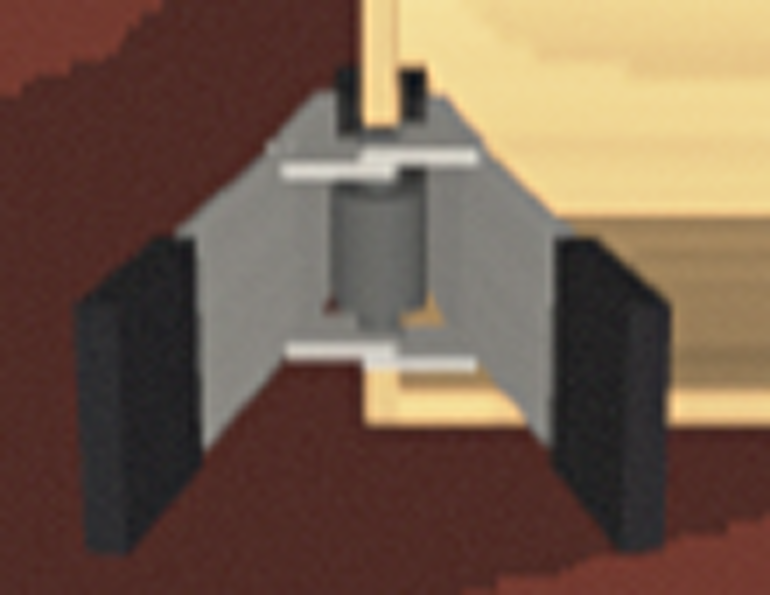

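Run:
```python
from h import *
st=robot.get_state();C=cam('wrist',st);Rm=rot(st['eef_rot'])
for zp in [.085,.09,.093,.096,.1]:
    L=atz(C,(231.3,235.9),zp+.057);Rr=atz(C,(315.5,235.9),zp+.057);u=atz(C,(231.3,218.2),zp+.057);v=atz(C,(231.8,253.5),zp+.057)
    print(zp,np.linalg.norm(L-Rr).round(4),np.linalg.norm(u-v).round(4),(Rm.T@((L+Rr)/2-st['eef_pos'])).round(4),(Rm.T@(atz(C,(274,211.5),zp)-st['eef_pos'])).round(4))
```

```text
0.085 0.0571 0.0258 [ 0.0042  0.0871 -0.0019] [ 0.0055  0.1441 -0.002 ]
0.09 0.0557 0.0252 [ 0.0021  0.0821 -0.0018] [ 0.0038  0.1391 -0.002 ]
0.093 0.0549 0.0249 [ 0.0009  0.0791 -0.0018] [ 0.0028  0.1361 -0.002 ]
0.096 0.0541 0.0245 [-0.0004  0.0761 -0.0018] [ 0.0019  0.1331 -0.0019]
0.1 0.053 0.024 [-0.002   0.0721 -0.0017] [ 0.0005  0.1291 -0.0019]
```

Call:
arm_command:
  increments:
    - {"tx": 0.0005, "ty": 0.02, "tz": -0.002, "spin": 0}
    - {"tx": 0, "ty": 0.03, "tz": 0, "spin": 0}
    - {"tx": 0, "ty": 0.03, "tz": 0, "spin": 0}
    - {"tx": 0, "ty": 0.018, "tz": 0, "spin": 0}
    - {"tx": 0, "ty": 0, "tz": 0, "spin": 0}
    - {"tx": 0, "ty": 0, "tz": 0, "spin": 0}
    - {"tx": 0, "ty": 0, "tz": 0, "spin": 0}

```text
clock: 13.82
eef_pos: [0.4461, -0.0042, 0.1313]
eef_rot: [-0.469, 0.468, -0.529, 0.53]
ft_force: [0.1, 0.2, -0.4]
opening: 0.0857
```

Run:
```python
from h import *
st=robot.get_state()
im=robot.grab_frame('wrist')
S=robot.grab_frame('side');crop(S,210,150,310,280,4.5,'pics/s12.png')
Rm=rot(st['eef_rot'])
print(st['clock'],st['eef_pos'],st['ft_force'],st['joint_positions'].round(2),st['joint_velocities'].round(2))
cv2.imwrite('pics/w12.png',im[:,:,::-1])
```

```text
13.8167 [ 0.44612019 -0.00422843  0.13127933] [ 0.13004444  0.1873338  -0.36011615] [ 0.28  0.24 -0.47  2.19  0.16  0.74 -0.41] [ 0.   -0.01 -0.   -0.    0.   -0.01 -0.  ]
```

View pics/w12.png

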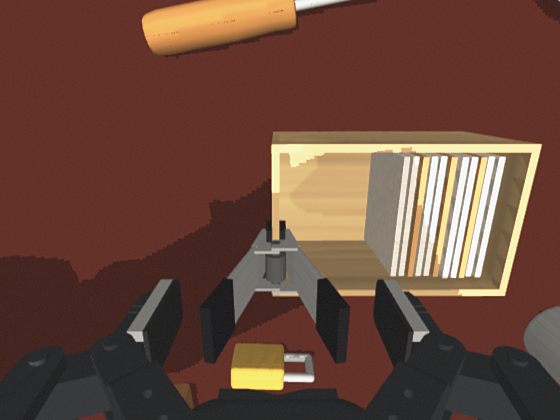

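View pics/s12.png

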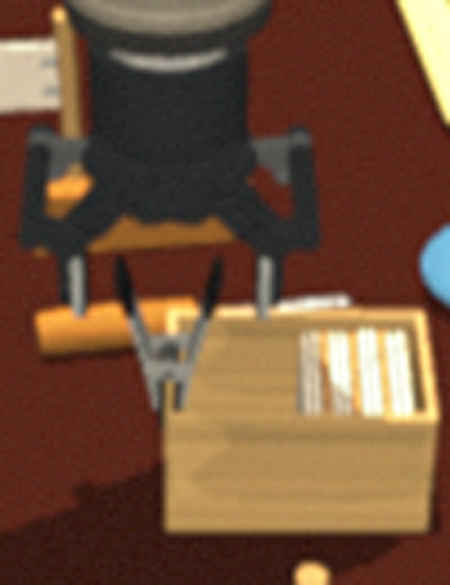

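Run:
```python
from h import *
st=robot.get_state();Rm=rot(st['eef_rot']);S=cam('side')
for d in [0,.004,.01,.017,.025]:
    print(d,[((proj(S,st['eef_pos']+Rm@np.array([.011,d,s]))[0]-[210,150])*4.5).round(0) for s in (-.043,.043)])
print(((proj(S,st['eef_pos']+Rm@np.array([.012,.034,0]))[0]-[210,150])*4.5), 'pin at .097')
```

```text
0 [array([ 82., 310.]), array([253., 311.])]
0.004 [array([ 83., 316.]), array([253., 317.])]
0.01 [array([ 83., 325.]), array([253., 326.])]
0.017 [array([ 84., 336.]), array([252., 337.])]
0.025 [array([ 84., 348.]), array([252., 349.])]
[168.41529363 363.33452102] pin at .097
```

Run:
```python
import cv2
im=cv2.imread('pics/w12.png'); cv2.imwrite('pics/w12c.png',cv2.resize(im[220:370,190:360],None,fx=4.5,fy=4.5,interpolation=cv2.INTER_CUBIC))
im=cv2.imread('pics/s12.png'); cv2.imwrite('pics/s12c.png',cv2.resize(im[230:430,40:300],None,fx=3,fy=3,interpolation=cv2.INTER_CUBIC))
```

```text
(no output)
```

View pics/w12c.png

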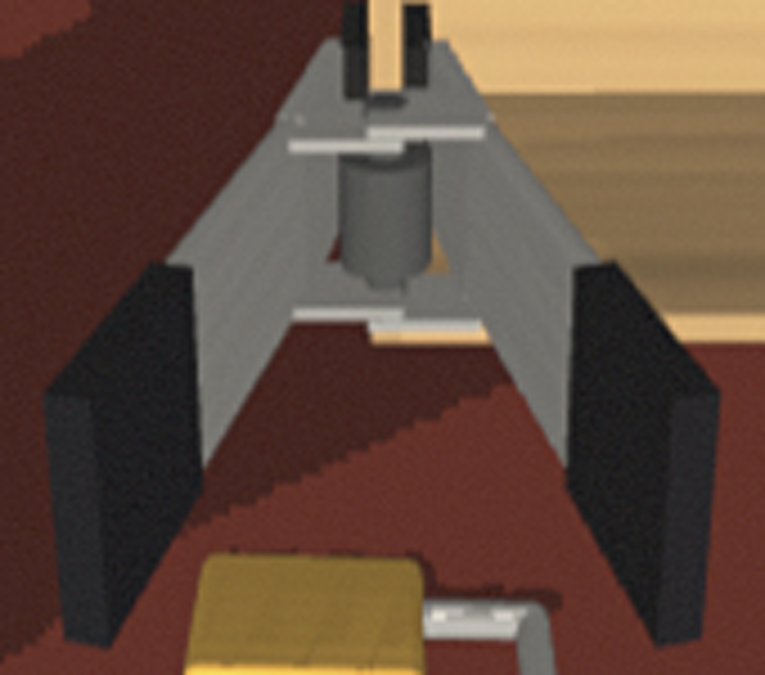

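View pics/s12c.png

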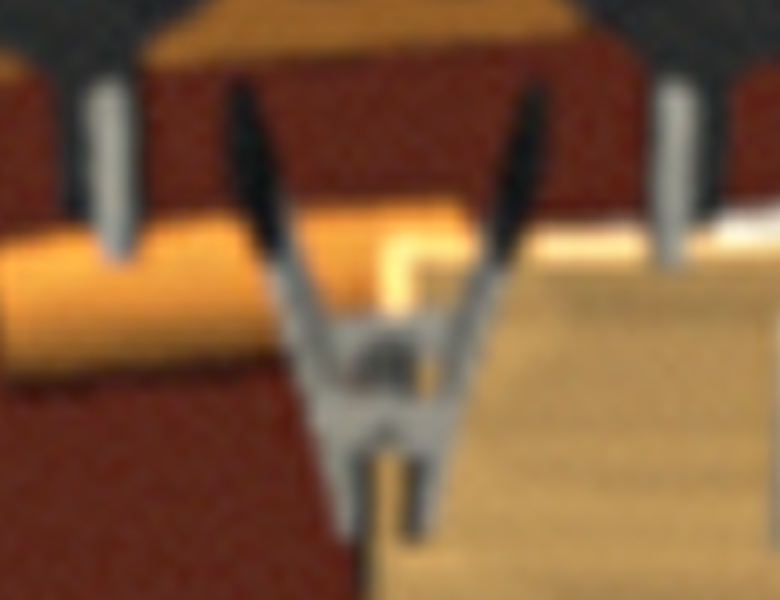

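Call:
arm_command:
  increments:
    - {"tx": 0, "ty": 0, "tz": 0, "spin": 0}
    - {"tx": 0, "ty": 0, "tz": 0, "spin": 0}
    - {"tx": 0, "ty": 0, "tz": 0, "spin": 0}
    - {"tx": 0, "ty": 0, "tz": 0, "spin": 0}
    - {"tx": 0, "ty": 0, "tz": 0, "spin": 0}
    - {"tx": 0, "ty": 0, "tz": 0, "spin": 0}
    - {"tx": 0, "ty": 0, "tz": 0, "spin": 0}
  fingers: 0.0

```text
clock: 14.5
eef_pos: [0.445, -0.0043, 0.1296]
eef_rot: [0.469, -0.469, 0.53, -0.529]
ft_force: [0.2, 0.5, -0.4]
opening: 0.0207
```

Run:
```python
from h import *
st=robot.get_state()
im=robot.grab_frame('wrist')
S=robot.grab_frame('side');crop(S,210,150,310,280,4.5,'pics/s13.png')
print(st['clock'],st['eef_pos'],st['ft_force'],st['opening'])
cv2.imwrite('pics/w13.png',im[:,:,::-1])
```

```text
14.5 [ 0.44500643 -0.00430492  0.12963156] [ 0.18085503  0.50507828 -0.4241022 ] 0.02074560723938816
```

View pics/w13.png

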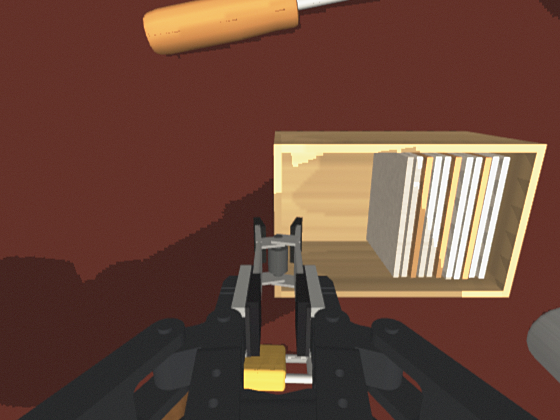

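View pics/s13.png

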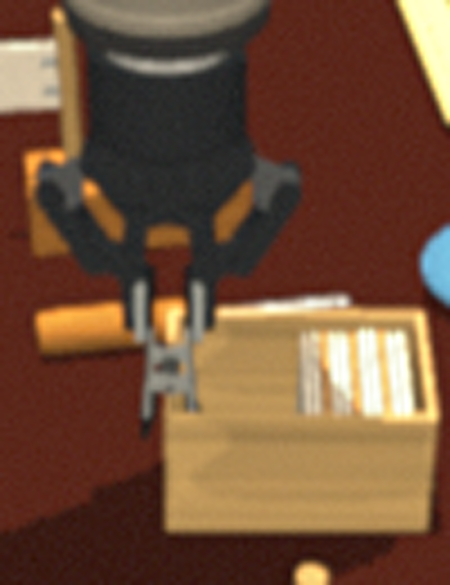

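Call:
arm_command:
  increments:
    - {"tx": 0, "ty": -0.008, "tz": 0, "spin": 0}
    - {"tx": 0, "ty": -0.02, "tz": 0, "spin": 0}
    - {"tx": 0, "ty": -0.03, "tz": 0, "spin": 0}
    - {"tx": 0, "ty": -0.035, "tz": 0, "spin": 0}
    - {"tx": 0, "ty": -0.035, "tz": 0, "spin": 0}
    - {"tx": 0, "ty": -0.035, "tz": 0, "spin": 0}
    - {"tx": 0, "ty": -0.035, "tz": 0, "spin": 0}
    - {"tx": 0, "ty": -0.02, "tz": 0, "spin": 0}

```text
clock: 15.27
eef_pos: [0.4454, -0.0039, 0.3521]
eef_rot: [-0.47, 0.468, -0.528, 0.53]
ft_force: [0.9, 0.1, -0.7]
opening: 0.021
```

Run:
```python
from h import *
st=robot.get_state()
im=robot.grab_frame('wrist')
S=robot.grab_frame('side')
T=robot.grab_frame('top')
print(st['clock'],st['eef_pos'],st['ft_force'],st['opening'])
cv2.imwrite('pics/w14.png',im[:,:,::-1])
cv2.imwrite('pics/s14.png',S[:,:,::-1])
crop(T,330,160,450,260,6,'pics/t14.png')
```

```text
15.2667 [ 0.44544293 -0.00390617  0.35209882] [ 0.89671986  0.14773983 -0.68881508] 0.020959100884431193
```

View pics/w14.png

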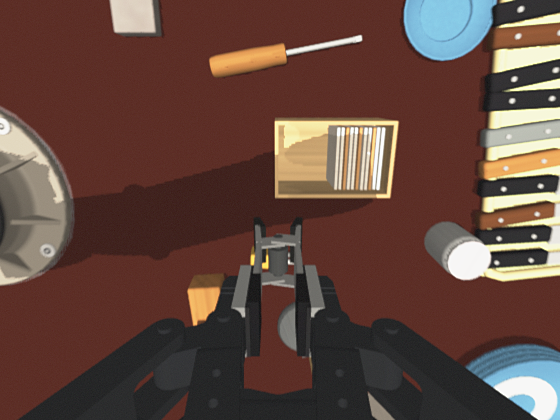

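View pics/s14.png

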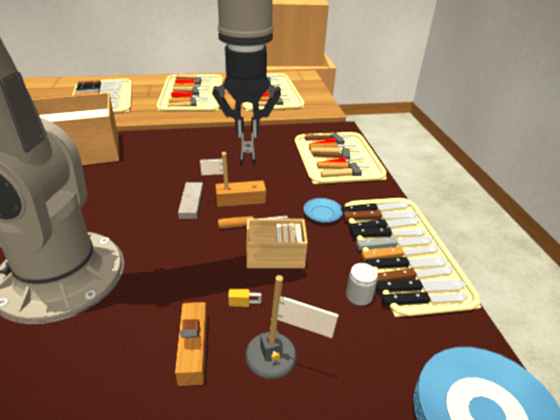

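View pics/t14.png

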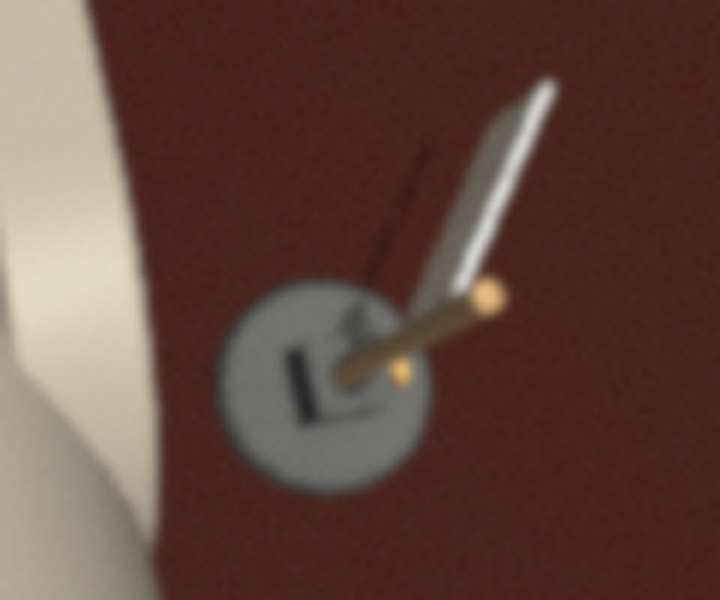

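Run:
```python
import cv2
im=cv2.imread('pics/w9.png'); cv2.imwrite('pics/w9c.png',cv2.resize(im[160:240,260:420],None,fx=5,fy=5,interpolation=cv2.INTER_CUBIC))
```

```text
(no output)
```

View pics/w9c.png

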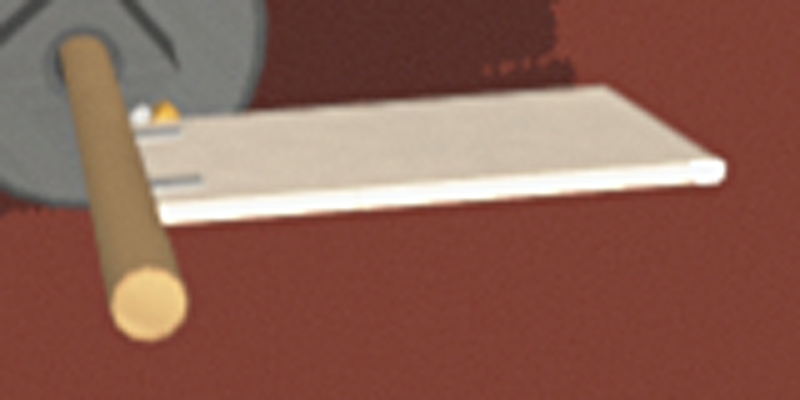

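Run:
```python
from h import *
class D(dict):pass
q=np.array([-.347,.345,-.616,.617]);q/=np.linalg.norm(q)
st=dict(eef_pos=np.array([0.46388198,-0.2792096,0.33453524]),eef_rot=q)
C=cam('wrist',st);S=cam('side');T=cam('top')
# use accurate down orientation az -.548
a=-.5481;Rm=np.array([[np.sin(a),0,np.cos(a)],[-np.cos(a),0,np.sin(a)],[0,-1,0]])
c=robot.get_calibration('wrist');M=np.eye(4);M[:3,:3]=Rm;M[:3,3]=st['eef_pos'];M=np.linalg.inv(M@c['T_tool_cam']);C=(C[0],M[:3,:3],M[:3,3])
w=lambda x,y:(260+x/5,160+y/5); t=lambda x,y:(330+x/6,160+y/6); s=lambda x,y:(220+x/3.5,220+y/3.5)
obs=dict(near=(w(165,213),t(458,287),s(211,265),.1766),far=(w(725,170),t(552,80),s(413,332),.1697),top=(w(149,303),t(488,296),s(207,202),.222))
for k,(a,b,d,z) in obs.items():
    print(k,'w',atz(C,a,z).round(4),'t',atz(T,b,z).round(4),'s',atz(S,d,z).round(4),'tri',tri([(C,a),(T,b),(S,d)]).round(4))
for f in (0,1,2):
    P=[atz([C,T,S][f],obs[k][f],obs[k][3]) for k in('near','far')];d=P[1]-P[0];print('az',np.arctan2(d[1],d[0]),np.linalg.norm(d),(P[0]+P[1])/2)
```

```text
near w [ 0.4753 -0.2883  0.1766] t [ 0.4794 -0.2928  0.1766] s [ 0.4743 -0.2895  0.1766] tri [ 0.4761 -0.2901  0.1781]
far w [ 0.5635 -0.3353  0.1697] t [ 0.5631 -0.3389  0.1697] s [ 0.5637 -0.3357  0.1697] tri [ 0.5632 -0.3367  0.1707]
top w [ 0.4713 -0.2864  0.222 ] t [ 0.4687 -0.2889  0.222 ] s [ 0.4704 -0.2909  0.222 ] tri [ 0.4702 -0.2886  0.2192]
az -0.4895590022276441 0.10021815786215213 [ 0.51939161 -0.31182443  0.17315   ]
az -0.5028320108920776 0.0958748845409927 [ 0.52125069 -0.31588508  0.17315   ]
az -0.4770333299352488 0.10090720278979941 [ 0.5189794  -0.31261239  0.17315   ]
```

Call:
arm_command:
  increments:
    - {"tx": 0.037, "ty": 0, "tz": 0.014, "spin": 0}
    - {"tx": 0.037, "ty": 0, "tz": 0.014, "spin": 0}
    - {"tx": 0.037, "ty": 0, "tz": 0.014, "spin": 0}
    - {"tx": 0.037, "ty": 0, "tz": 0.014, "spin": 0}
    - {"tx": 0.037, "ty": 0, "tz": 0.014, "spin": 0}
    - {"tx": 0.037, "ty": 0, "tz": 0.014, "spin": 0}
    - {"tx": 0.037, "ty": 0, "tz": 0.014, "spin": 0}
    - {"tx": 0.037, "ty": 0, "tz": 0.014, "spin": 0}

```text
clock: 16.08
eef_pos: [0.5198, -0.3134, 0.3464]
eef_rot: [0.468, -0.469, 0.53, -0.529]
ft_force: [0.5, 1.1, -0.6]
opening: 0.0209
```

Call:
arm_command:
  increments:
    - {"tx": 0, "ty": 0, "tz": 0, "spin": -0.06}
    - {"tx": 0, "ty": 0, "tz": 0, "spin": -0.12}
    - {"tx": 0, "ty": 0, "tz": 0, "spin": -0.12}
    - {"tx": 0, "ty": 0, "tz": 0, "spin": -0.12}
    - {"tx": 0, "ty": 0, "tz": 0, "spin": -0.12}
    - {"tx": 0, "ty": 0, "tz": 0, "spin": -0.12}
    - {"tx": 0, "ty": 0, "tz": 0, "spin": -0.12}
    - {"tx": 0, "ty": 0, "tz": 0, "spin": -0.12}

```text
clock: 16.75
eef_pos: [0.5197, -0.3113, 0.3463]
eef_rot: [0.653, -0.653, 0.272, -0.27]
ft_force: [-0.3, -0.1, -0.8]
opening: 0.0211
```

Call:
arm_command:
  increments:
    - {"tx": 0, "ty": 0, "tz": 0, "spin": -0.12}
    - {"tx": 0, "ty": 0, "tz": 0, "spin": -0.12}
    - {"tx": 0, "ty": 0, "tz": 0, "spin": -0.065}
    - {"tx": 0, "ty": 0, "tz": 0, "spin": 0}
    - {"tx": 0, "ty": 0, "tz": 0, "spin": 0}
    - {"tx": 0, "ty": 0, "tz": 0, "spin": 0}

```text
clock: 17.25
eef_pos: [0.5199, -0.3116, 0.347]
eef_rot: [0.686, -0.686, 0.172, -0.171]
ft_force: [-0.6, 0.1, -0.7]
opening: 0.0209
```

Run:
```python
from h import *
st=robot.get_state();Rm=rot(st['eef_rot'])
im=robot.grab_frame('wrist')
S=robot.grab_frame('side')
print(st['clock'],st['eef_pos'],st['opening'],np.arctan2(Rm[1,2],Rm[0,2]),st['joint_positions'].round(2),st['joint_velocities'].round(2))
print(Rm.T@(np.array([.5195,-.3125,.227])-st['eef_pos']))
cv2.imwrite('pics/w15.png',im[:,:,::-1])
crop(S,210,130,370,380,2.4,'pics/s15.png')
```

```text
17.25 [ 0.519931   -0.31161046  0.34702792] 0.020872257194088754 1.0803436034744363 [ 0.75  0.27 -0.39  1.62  0.1   1.27  1.42] [-0.   -0.    0.   -0.    0.    0.    0.01]
[ 0.00017484  0.12002763 -0.00100733]
```

View pics/w15.png

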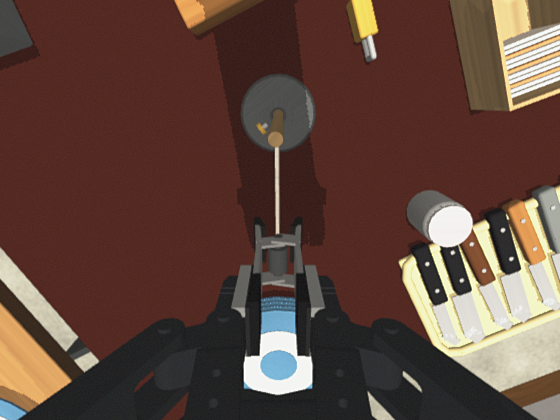

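View pics/s15.png

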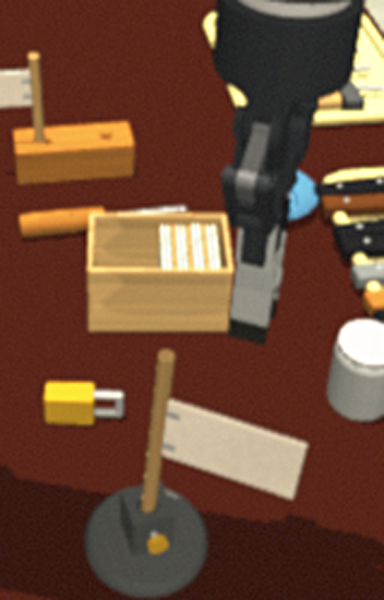

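Call:
arm_command:
  increments:
    - {"tx": 0, "ty": 0.015, "tz": 0, "spin": 0}
    - {"tx": 0, "ty": 0.025, "tz": 0, "spin": 0}
    - {"tx": 0, "ty": 0.02, "tz": 0, "spin": 0}
    - {"tx": 0, "ty": 0.01, "tz": 0, "spin": 0}
    - {"tx": 0, "ty": 0, "tz": 0, "spin": 0}
    - {"tx": 0, "ty": 0, "tz": 0, "spin": 0}
    - {"tx": 0, "ty": 0, "tz": 0, "spin": 0}

```text
clock: 17.93
eef_pos: [0.5208, -0.3119, 0.279]
eef_rot: [-0.686, 0.686, -0.17, 0.171]
ft_force: [-1.1, 0.4, -0.6]
opening: 0.0209
```

Run:
```python
from h import *
st=robot.get_state();Rm=rot(st['eef_rot'])
im=robot.grab_frame('wrist')
S=robot.grab_frame('side')
print(st['clock'],st['eef_pos'],st['opening'],np.arctan2(Rm[1,2],Rm[0,2]),st['joint_velocities'].round(2))
crop(im,220,90,340,300,3,'pics/w16.png')
crop(S,260,220,370,350,4.5,'pics/s16.png')
```

```text
17.9333 [ 0.52078112 -0.31190541  0.27896854] 0.020871108121764903 1.0827089310189324 [ 0. -0.  0. -0.  0. -0.  0.]
```

View pics/w16.png

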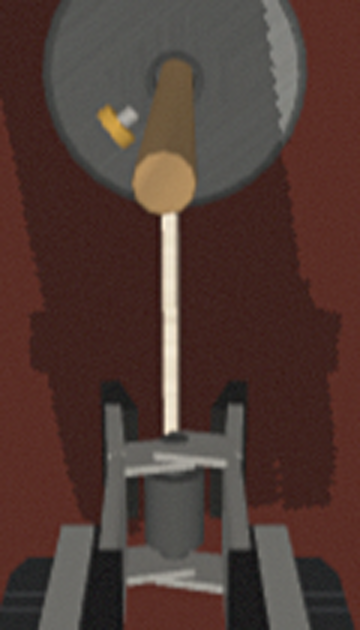

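View pics/s16.png

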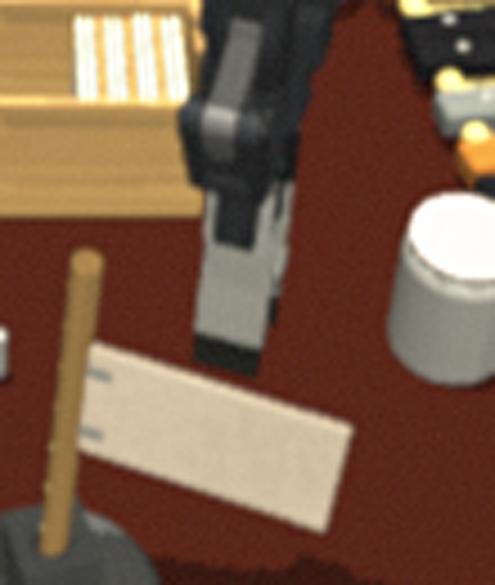

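Run:
```python
from h import *
st=robot.get_state();Rm=rot(st['eef_rot']);C=cam('wrist',st)
w=lambda x,y:(220+x/3,90+y/3)
for p,z in [((169.5,215),.1766),((172,430),.1745),((103,385),.206),((246,385),.206),((134,385),.206),((213,385),.206),((174.5,385),.206)]:
    print(p,(Rm.T@(atz(C,w(*p),z)-st['eef_pos'])).round(4))
S=cam('side')
s=lambda x,y:(260+x/4.5,220+y/4.5)
# tip bottom in side: near jaw bottom corners
for p in [(195,360),(257,373)]:
    o,d=ray(S,s(*p)); # intersect with plane tool z = -0.013
    n=Rm[:,2]; k=((st['eef_pos']-.0125*n-o)@n)/(d@n); X=o+k*d; print('tip',X,(Rm.T@(X-st['eef_pos'])).round(4))
for p in [(92,342),(352,428)]:
    o,d=ray(S,s(*p)); n=Rm[:,2]; k=((st['eef_pos']-.003*n-o)@n)/(d@n); X=o+k*d; print('card',X,(Rm.T@(X-st['eef_pos'])).round(4))
```

```text
(169.5, 215) [-0.0423  0.1023  0.0002]
(172, 430) [0.0107 0.1045 0.0007]
(103, 385) [-0.0121  0.073  -0.0135]
(246, 385) [-0.0121  0.073   0.0161]
(134, 385) [-0.0121  0.073  -0.0071]
(213, 385) [-0.0121  0.073   0.0093]
(174.5, 385) [-0.0121  0.073   0.0013]
tip [ 0.50693932 -0.31879098  0.19461344] [-0.0091  0.0843 -0.0125]
tip [ 0.52722828 -0.32956232  0.19717283] [ 0.0139  0.0818 -0.0125]
card [ 0.47431435 -0.29071496  0.17723149] [-0.0511  0.1017 -0.003 ]
card [ 0.56321061 -0.33791006  0.17178753] [ 0.0495  0.1073 -0.003 ]
```

Call:
arm_command:
  increments:
    - {"tx": 0, "ty": 0.008, "tz": -0.001, "spin": 0}
    - {"tx": 0, "ty": 0.01, "tz": 0, "spin": 0}
    - {"tx": 0, "ty": 0.008, "tz": 0, "spin": 0}
    - {"tx": 0, "ty": 0.004, "tz": 0, "spin": 0}
    - {"tx": 0, "ty": 0, "tz": 0, "spin": 0}
    - {"tx": 0, "ty": 0, "tz": 0, "spin": 0}
    - {"tx": 0, "ty": 0, "tz": 0, "spin": 0}

```text
clock: 18.62
eef_pos: [0.5199, -0.3127, 0.2479]
eef_rot: [0.686, -0.686, 0.171, -0.171]
ft_force: [-0.8, -1.2, -0.2]
opening: 0.021
```

Run:
```python
from h import *
st=robot.get_state();Rm=rot(st['eef_rot'])
im=robot.grab_frame('wrist')
S=robot.grab_frame('side')
print(st['clock'],st['eef_pos'],st['opening'],st['ft_force'],np.arctan2(Rm[1,2],Rm[0,2]),st['joint_velocities'].round(2))
crop(im,220,110,340,300,4,'pics/w17.png')
crop(S,260,240,360,350,6,'pics/s17.png')
```

```text
18.6167 [ 0.51989608 -0.31267012  0.24789614] 0.021007777720379314 [-0.80442176 -1.15544849 -0.2164093 ] 1.0829462069791354 [ 0. -0. -0. -0. -0.  0. -0.]
```

View pics/w17.png

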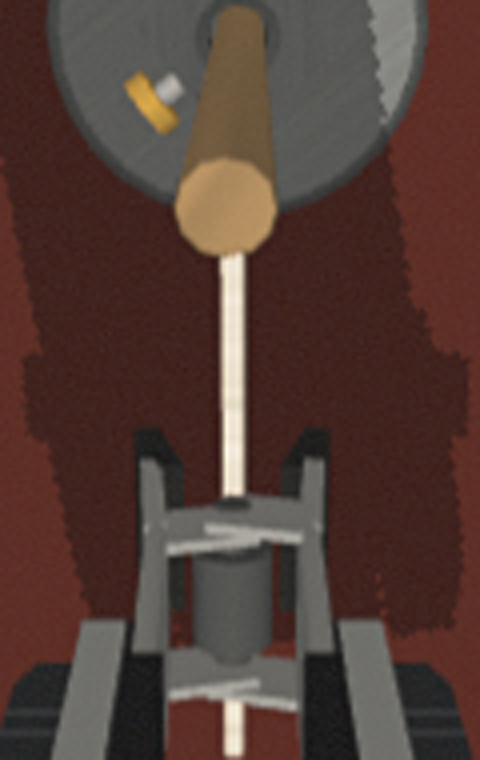

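View pics/s17.png

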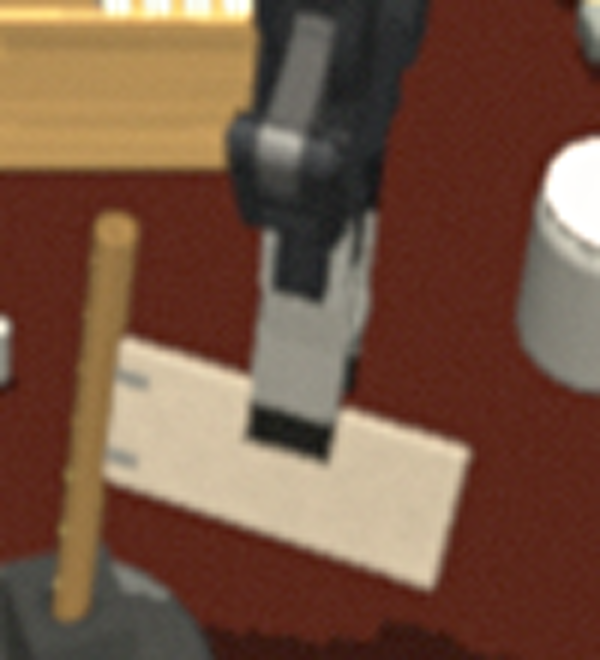

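Run:
```python
from h import *
st=robot.get_state();Rm=rot(st['eef_rot']);C=cam('wrist',st)
S=cam('side'); n=Rm[:,2]
s=lambda x,y:(260+x/6,240+y/6)
def pl(p,tz):
    o,d=ray(S,s(*p)); k=((st['eef_pos']+tz*n-o)@n)/(d@n); return (Rm.T@(o+k*d-st['eef_pos'])).round(4)
for p in [(248,440),(328,462)]: print('tip',pl(p,-.011),pl(p,-.0145))
for p in [(123,335),(470,447)]: print('card',pl(p,-.001))
w=lambda x,y:(220+x/4,110+y/4)
for ty in [.066,.072,.078,.084]:
    z=st['eef_pos'][2]-ty
    print(ty,[(Rm.T@(atz(C,w(*p),z)-st['eef_pos'])).round(4)[[0,2]] for p in [(135,432),(329,432),(184,465),(283,465)]])
z=.1755;print([(Rm.T@(atz(C,w(*p),z)-st['eef_pos'])).round(4) for p in [(233,495),(232,255)]])
```

```text
tip [-0.0098  0.0877 -0.011 ] [-0.009   0.0834 -0.0145]
tip [ 0.0133  0.0869 -0.011 ] [ 0.0139  0.0827 -0.0145]
card [-0.0508  0.0715 -0.001 ]
card [ 0.0499  0.0759 -0.001 ]
0.066 [array([-0.0148, -0.0134]), array([-0.0147,  0.0157]), array([-0.0095, -0.0061]), array([-0.0095,  0.0089])]
0.072 [array([-0.0126, -0.0138]), array([-0.0126,  0.0162]), array([-0.0072, -0.0063]), array([-0.0072,  0.0091])]
0.078 [array([-0.0105, -0.0143]), array([-0.0105,  0.0167]), array([-0.0049, -0.0065]), array([-0.0049,  0.0094])]
0.084 [array([-0.0084, -0.0147]), array([-0.0084,  0.0171]), array([-0.0026, -0.0067]), array([-0.0026,  0.0096])]
[array([-0.0019,  0.0725,  0.0013]), array([-0.0403,  0.0725,  0.0012])]
```

Call:
arm_command:
  increments:
    - {"tx": 0, "ty": 0.005, "tz": 0, "spin": 0}
    - {"tx": 0, "ty": 0.004, "tz": 0, "spin": 0}
    - {"tx": 0, "ty": 0.002, "tz": 0, "spin": 0}
    - {"tx": 0, "ty": 0, "tz": 0, "spin": 0}
    - {"tx": 0, "ty": 0, "tz": 0, "spin": 0}
    - {"tx": 0, "ty": 0, "tz": 0, "spin": 0}
    - {"tx": 0, "ty": 0, "tz": 0, "spin": 0}

```text
clock: 19.3
eef_pos: [0.5198, -0.3126, 0.2368]
eef_rot: [0.686, -0.686, 0.171, -0.171]
ft_force: [0.0, -0.2, -0.4]
opening: 0.021
```

Run:
```python
from h import *
st=robot.get_state();Rm=rot(st['eef_rot'])
im=robot.grab_frame('wrist')
S=robot.grab_frame('side');T=robot.grab_frame('top')
print(st['clock'],st['eef_pos'],st['opening'],st['ft_force'],np.arctan2(Rm[1,2],Rm[0,2]),st['joint_velocities'].round(2))
crop(im,220,110,340,300,4,'pics/w18.png')
crop(S,260,240,360,350,6,'pics/s18.png')
cv2.imwrite('pics/sf.png',S[:,:,::-1]);cv2.imwrite('pics/tf.png',T[:,:,::-1])
```

```text
19.3 [ 0.51980345 -0.31262034  0.23681849] 0.021049521790708046 [ 0.00531899 -0.2358579  -0.4476722 ] 1.082940453077426 [ 0. -0.  0. -0. -0. -0.  0.]
```

View pics/w18.png

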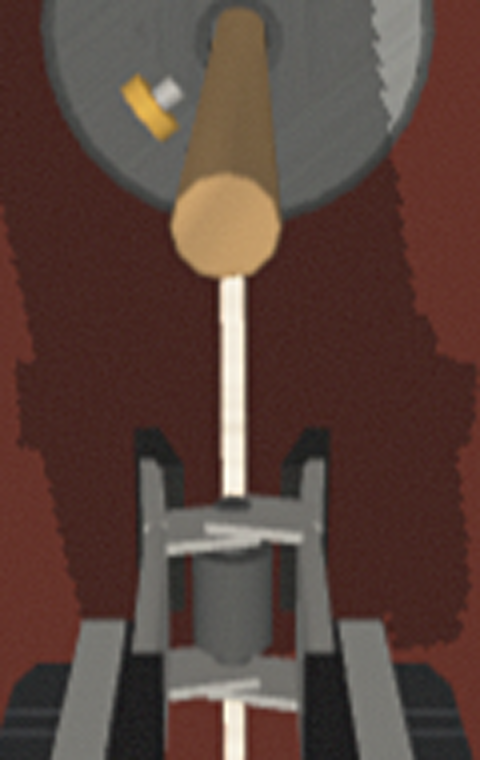

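View pics/s18.png

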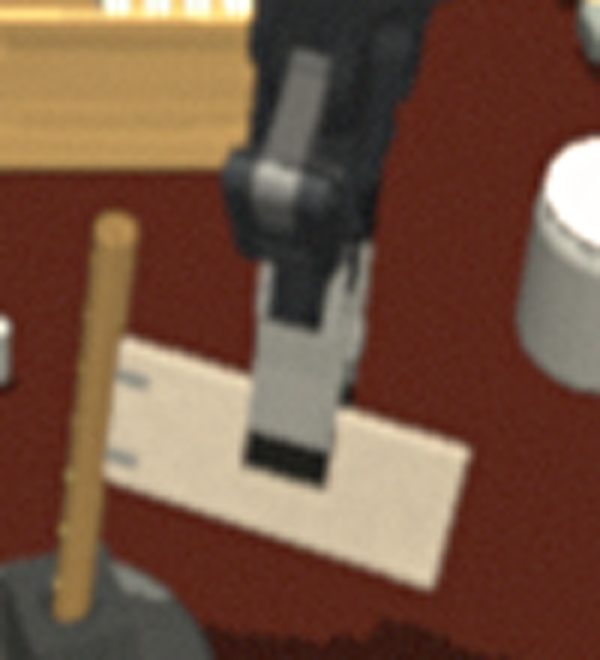

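View pics/sf.png

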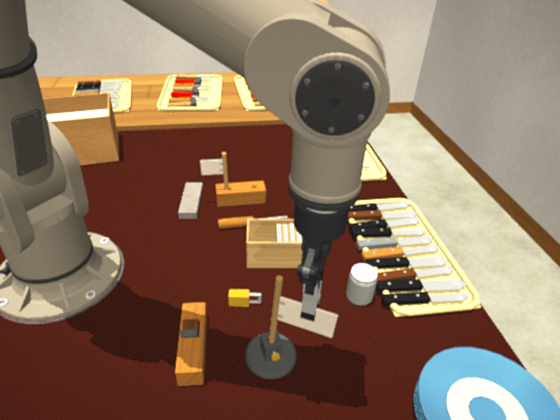

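View pics/tf.png

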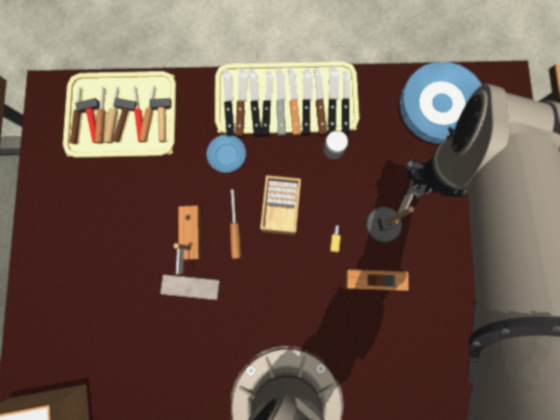

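Call:
arm_command:
  increments:
    - {"tx": 0, "ty": 0.002, "tz": 0, "spin": 0}
    - {"tx": 0, "ty": 0.001, "tz": 0, "spin": 0}
    - {"tx": 0, "ty": 0, "tz": 0, "spin": 0}
    - {"tx": 0, "ty": 0, "tz": 0, "spin": 0}
    - {"tx": 0, "ty": 0, "tz": 0, "spin": 0}
    - {"tx": 0, "ty": 0, "tz": 0, "spin": 0}

```text
clock: 19.95
eef_pos: [0.5197, -0.3126, 0.2337]
eef_rot: [0.686, -0.686, 0.171, -0.171]
ft_force: [0.4, 0.2, -1.0]
opening: 0.0207
```

Run:
```python
from h import *
st=robot.get_state()
im=robot.grab_frame('wrist')
print(st['clock'],st['eef_pos'],st['opening'],st['ft_force'])
crop(im,220,110,340,300,4,'pics/w19.png')
```

```text
19.95 [ 0.51972387 -0.3126073   0.23368671] 0.02066705345310098 [ 0.41728522  0.2309108  -1.03985068]
```

View pics/w19.png

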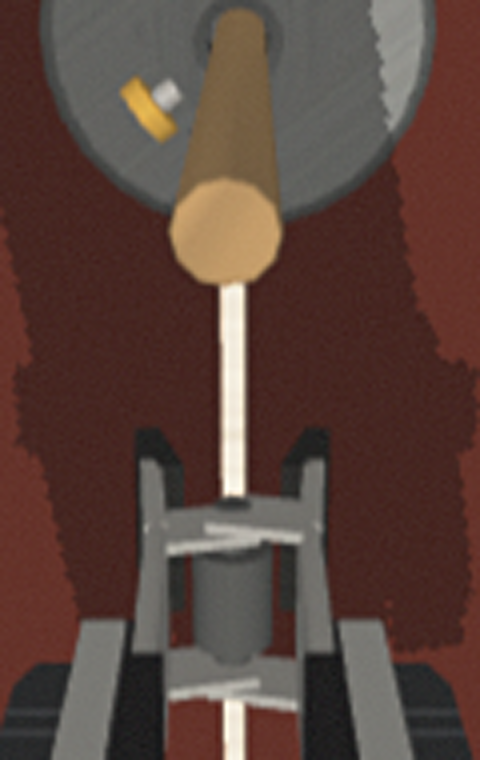

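The card (crop x≈233) sits midway between the jaws (inner faces at about 184 and 283). Nothing is touching, so I'm handing the job in.

```bash
python3 -c "
from rig import robot
print(robot.job_done())"
```

```text
the job is handed in; nothing more can be done
None
```

I moved the tall flag from the rack to the iron foot and let it go. I then took the clip off the box's front wall and left it held gaping over the middle of the card's top edge. I handed the job in at about 20 s; no verdict was reported.

- **Flag in the foot:** I lowered it until it bottomed with 28 N of contact force. After I let go it stood leaning about 0.06 rad, card side down, within the expected 0.07.
- **Clip over the card:** It is squeezed to its stop with the fingers reading 21 mm. The last wrist picture shows the card midway between the jaws, with clear space on both sides. The force reading is about 1 N, so nothing appears to be touching.
- **Rest of the table:** The last side and top views show the other objects I could see where they were.

**Checks that disagreed:**
- **Overlap:** I estimate the card's edge is about 20 mm up between the jaws. The camera views disagreed by several millimetres on where the jaw tips are, so it could be about 12 to 24 mm. All of that is short of the 34 mm where the edge would meet the pin.
- **Finger reading:** The fingers read 21 mm where the clip should measure 24 mm at its stop. They also read 1 to 2 mm low on the 12 mm stick.

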